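# Reload blood samples into the analyser's loading rack in reverse order

### The job

Move the four capped sample tubes, in their feet, from the dark grey incoming rack to the cream loading rack so that they stand in reverse order: the tube that stood next to the grey rack's blue end goes into the pocket farthest from the cream rack's blue end, and so on, until the one that stood farthest from the grey rack's blue end is next to the cream rack's blue end. Each tube stands flat on the floor of its own pocket at the end; keep the tubes upright and set them down gently, without dropping them.

Things in the scene. Friction and masses are not known exactly. Their poses are not given: they have to be found in the camera images.
- tube_lilac: Sample tube with a lilac cap, standing upright in its weighted dark grey round foot; tube and foot are one loose piece, about 70 g, 110 mm tall. Foot 34 mm across, 24 mm high; pale tube 13 mm across above it; lilac cap 17 mm across from 88 to 110 mm above the underside (grip here, 10 to 20 N). Origin at the centre of the underside, z up the tube.
- tube_red: Sample tube with a red cap, standing upright in its weighted dark grey round foot; tube and foot are one loose piece, about 70 g, 110 mm tall. Foot 34 mm across, 24 mm high; pale tube 13 mm across above it; red cap 17 mm across from 88 to 110 mm above the underside (grip here, 10 to 20 N). Origin at the centre of the underside, z up the tube.
- tube_green: Sample tube with a green cap, standing upright in its weighted dark grey round foot; tube and foot are one loose piece, about 70 g, 110 mm tall. Foot 34 mm across, 24 mm high; pale tube 13 mm across above it; green cap 17 mm across from 88 to 110 mm above the underside (grip here, 10 to 20 N). Origin at the centre of the underside, z up the tube.
- tube_yellow: Sample tube with a yellow cap, standing upright in its weighted dark grey round foot; tube and foot are one loose piece, about 70 g, 110 mm tall. Foot 34 mm across, 24 mm high; pale tube 13 mm across above it; yellow cap 17 mm across from 88 to 110 mm above the underside (grip here, 10 to 20 N). Origin at the centre of the underside, z up the tube.
- tile_lilac: Flat lilac square tile, 46 x 46 x 2 mm, fixed on the floor of the pocket of the incoming rack where the lilac-capped tube stands at the start; it stays there as a record. Origin at the centre of its underside, axes as the incoming rack's.
- tile_red: Flat red square tile, 46 x 46 x 2 mm, fixed on the floor of the pocket of the incoming rack where the red-capped tube stands at the start; it stays there as a record. Origin at the centre of its underside, axes as the incoming rack's.
- tile_green: Flat green square tile, 46 x 46 x 2 mm, fixed on the floor of the pocket of the incoming rack where the green-capped tube stands at the start; it stays there as a record. Origin at the centre of its underside, axes as the incoming rack's.
- tile_yellow: Flat yellow square tile, 46 x 46 x 2 mm, fixed on the floor of the pocket of the incoming rack where the yellow-capped tube stands at the start; it stays there as a record. Origin at the centre of its underside, axes as the incoming rack's.
- incoming: Dark grey incoming rack: fixed tray 58 (x) by 220 (y) mm, rim and dividers 14 mm high, walls and floor 4 mm thick; four pockets 50 x 50 mm in a row, centred at x = 0, y = +81, +27, -27, -81 mm; blue block 58 x 22 x 18 mm at the +y end. Origin: centre of the tray's underside, z up. Each pocket holds a tile (top 6 mm above the table) and a tube, within 4 mm of its centre.
- loading: Cream loading rack: fixed tray 58 (x) by 220 (y) mm, rim and dividers 14 mm high, walls and floor 4 mm thick; four pockets 50 x 50 mm in a row, centred at x = 0, y = +81, +27, -27, -81 mm; blue block 58 x 22 x 18 mm at the +y end. Origin: centre of the tray's underside, z up. Pockets empty at the start; tubes go on the pocket floor, 4 mm above the table.

How it is judged (in metres and radians):
At the end, for the whole second after the job is handed in: Each tube stands in the loading rack, as many pockets from its far end as its tile is from the incoming rack's blue end: within 13 mm of the pocket centre along each rack axis, underside within 3 mm of the pocket floor, within 0.1 rad of upright, released, under 0.02 m/s (((y of tile_lilac in the frame of incoming between 0.066 and 0.096 m and y of tube_lilac in the frame of loading between -0.094 and -0.068 m) or (y of tile_lilac in the frame of incoming between 0.012 and 0.042 m and y of tube_lilac in the frame of loading between -0.04 and -0.014 m) or (y of tile_lilac in the frame of incoming between -0.042 and -0.012 m and y of tube_lilac in the frame of loading between 0.014 and 0.04 m) or (y of tile_lilac in the frame of incoming between -0.096 and -0.066 m and y of tube_lilac in the frame of loading between 0.068 and 0.094 m)) and x of tube_lilac in the frame of loading between -0.013 and 0.013 m and z of tube_lilac in the frame of loading between 0.001 and 0.007 m and angle between each of tube_lilac, tube_red, tube_green, tube_yellow's own z axis and vertical below 0.1 rad and linear speed of each of tube_lilac, tube_red, tube_green, tube_yellow below 0.02 m/s and contact force between the fingers and tube_lilac below 0.1 N and ((y of tile_red in the frame of incoming between 0.066 and 0.096 m and y of tube_red in the frame of loading between -0.094 and -0.068 m) or (y of tile_red in the frame of incoming between 0.012 and 0.042 m and y of tube_red in the frame of loading between -0.04 and -0.014 m) or (y of tile_red in the frame of incoming between -0.042 and -0.012 m and y of tube_red in the frame of loading between 0.014 and 0.04 m) or (y of tile_red in the frame of incoming between -0.096 and -0.066 m and y of tube_red in the frame of loading between 0.068 and 0.094 m)) and x of tube_red in the frame of loading between -0.013 and 0.013 m and z of tube_red in the frame of loading between 0.001 and 0.007 m and contact force between the fingers and tube_red below 0.1 N and ((y of tile_green in the frame of incoming between 0.066 and 0.096 m and y of tube_green in the frame of loading between -0.094 and -0.068 m) or (y of tile_green in the frame of incoming between 0.012 and 0.042 m and y of tube_green in the frame of loading between -0.04 and -0.014 m) or (y of tile_green in the frame of incoming between -0.042 and -0.012 m and y of tube_green in the frame of loading between 0.014 and 0.04 m) or (y of tile_green in the frame of incoming between -0.096 and -0.066 m and y of tube_green in the frame of loading between 0.068 and 0.094 m)) and x of tube_green in the frame of loading between -0.013 and 0.013 m and z of tube_green in the frame of loading between 0.001 and 0.007 m and contact force between the fingers and tube_green below 0.1 N and ((y of tile_yellow in the frame of incoming between 0.066 and 0.096 m and y of tube_yellow in the frame of loading between -0.094 and -0.068 m) or (y of tile_yellow in the frame of incoming between 0.012 and 0.042 m and y of tube_yellow in the frame of loading between -0.04 and -0.014 m) or (y of tile_yellow in the frame of incoming between -0.042 and -0.012 m and y of tube_yellow in the frame of loading between 0.014 and 0.04 m) or (y of tile_yellow in the frame of incoming between -0.096 and -0.066 m and y of tube_yellow in the frame of loading between 0.068 and 0.094 m)) and x of tube_yellow in the frame of loading between -0.013 and 0.013 m and z of tube_yellow in the frame of loading between 0.001 and 0.007 m and contact force between the fingers and tube_yellow below 0.1 N); the robot touches nothing.
It fails at once if a tube was tipped by more than 35 degrees (angle between any of tube_lilac, tube_red, tube_green, tube_yellow's own z axis and vertical above 0.61 rad).
It fails at once if a tube was dropped or thrown (over 0.5 m/s with no finger on it) ((linear speed of tube_lilac above 0.5 m/s and contact force between the fingers and tube_lilac below 0.05 N) or (linear speed of tube_red above 0.5 m/s and contact force between the fingers and tube_red below 0.05 N) or (linear speed of tube_green above 0.5 m/s and contact force between the fingers and tube_green below 0.05 N) or (linear speed of tube_yellow above 0.5 m/s and contact force between the fingers and tube_yellow below 0.05 N)).
It also fails if it takes over 112 s, if anything falls off the work surface, if the arm or the gripper's body presses on something with over 40 N, if the wrist force passes 120 N, or if a joint passes its speed limit or range.

### The arm

A 6-joint arm with a two-finger parallel gripper is mounted at the origin on the work surface. World frame = base frame: x ahead of the robot, y to its left, z up, the work surface at z = 0. Lengths are in mm, angles in rad, forces in N, time in s.
With the tool pointing down it reaches from about 300 to 775 mm from the base axis. Payload 14.6 kg.
Tool frame: the origin (TCP) lies midway between the tips of the shut fingers; the grasp point (between the pads) lies 19 mm behind it; z points along the fingers, y is the direction in which the jaws open and shut (so a half turn about z gives the same grasp; the last joint's range is limited). The gripper opens to 94 mm and grips with 3 to 60 N. Pads are 16 mm wide; open, the fingers measure 119 mm over their backs; the gripper's body (75 mm by 177 mm) begins 78 mm behind the grasp point.
Start: joints at [1.134, 0.3, 1.521, -0, 1.321, -0.067], TCP at [198.783, 512.81, 171.346] pointing down, gripper open.
Joint ranges: [-3.03, 3.03], [-0.79, 2.21], [0.23, 2.52], [-1.04, 4.18], [0, 3.07], [-2.55, 2.55]. Speed limits (rad/s): [2.22, 2.22, 2.57, 3.14, 3.14, 3.14].

### API

Orientations are given as [roll, pitch, yaw] about the fixed x, y, z axes, in that order (R = Rz(yaw) Ry(pitch) Rx(roll)).
In Python, from cell import manip gives the robot as it stands.
- The arm moves only by the tool play_rows, never from a script. Its argument "commands" is a list of rows, each an object of numbers: "x", "y", "z": the shift along the tool's x, y, z in m; "wx", "wy", "wz": the turn, a rotation vector about the tool's x, y, z in degrees; "grip": the opening, from 0 (shut) to 1 (fully open). In form: [{"x": .., "y": .., "z": .., "wx": .., "wy": .., "wz": .., "grip": ..}, ...]. A call has 1 to 20 rows; each row shifts and turns the commanded pose from where the row before left it, along the tool's axes as they then stand; what a row does not reach is not made up. A row lasts 1/8 s, in which the tool goes at most 62.5 mm and 10.7 degrees, less where a joint would pass 70% of its speed; a pose out of reach is approached as far as the arm can. A call is refused whole if a number of a shift passes 0.0625 or a number of a turn 10.7, either way. A call with a gripper value outside its range is refused whole. The fingers move at their own pace and stop on an object; "squeeze" is the grip in N (left out, the last holds). Time passes only in rows, so rows that do not move let the fingers close. It gives the time, the measured TCP pose, the force and the opening at its end, in the units of the state.
- manip.read_state(): the state, without advancing time (a new reading comes with each control period).
- manip.camera(name): name is "side" or "top" or "wrist"; returns (picture, depth): 480x640x3 uint8, red, green, blue; 480x640 float32, mm along the optical axis (not along the pixel's ray), 0 where there is no reading.
- manip.camera_info(name): a dict with "intrinsics" (3x3 intrinsics, pixels), "camera_from_world" (4x4, takes a point from world to camera coordinates); the wrist camera has in their place "tool_from_camera" (4x4, takes a point from camera to tool coordinates, whose origin is the TCP and whose axes are the flange's). Camera axes: x right, y up, looking along -z (the intrinsics and any distortion apply to the point x, -y, -z); pixel columns grow to the right and rows downward; lengths in mm; the calibration is good to about 2 mm. A picture is of the moment at which its call begins: read the wrist's pose just before it. camera_info takes no time and is no camera call.
- manip.sign_off(): hands the job in, once; it reports no verdict.
The state is a dict: "clock": time; "joints": joint angles; "qd": joint speeds; "effort": joint torques, N m; "eef_pos": TCP position; "eef_rot": TCP orientation; "wrist_force": force on the tool from outside, world axes, zero at the start; "moment": the same for the moment, N m; "finger_gap": finger opening in mm.
Only numpy, scipy, OpenCV 4.12 (cv2) and the standard library are available. Lean on these libraries where they do the work, as an engineer would, in place of code of your own. Each camera call takes 0.05 s, during which the arm holds its last target.

## Working session

There is one attempt and no reset: what is moved stays moved. The work goes in short steps, Python scripts to look and compute and a tool call to move; the robot and the scene stay as the last step left them, time stands still between calls to the robot, and variables do not carry over. Pictures are saved under pics/ and viewed, and the job is handed in when it is done.

Besides the shell and the picture viewer there is one more tool, called as name(argument=value, ...), one argument or row to a line, values as JSON. play_rows: Moves the arm, as the interface text tells. Its arguments: {"type":"object","properties":{"commands":{"type":"array"},"squeeze":{"type":"number"}},"required":["commands"]}

```bash
ls; mkdir -p pics; python3 - <<'E'
from cell import manip
import cv2,numpy as np
s=manip.read_state();print(s)
for n in ("top","side"):
    p,d=manip.camera(n); cv2.imwrite(f"pics/{n}0.png",p[:,:,::-1]); np.save(f"{n}0.npy",d)
    print(n,manip.camera_info(n))
print(manip.camera_info("wrist"))
E
```

```text
pics
{'clock': 0.0, 'joints': array([ 1.13440717e+00,  3.00467433e-01,  1.52159521e+00, -1.37480278e-06,
        1.32068703e+00, -6.66011230e-02]), 'qd': array([-0.00125378,  0.00104572,  0.00130618,  0.00048585,  0.00085187,
        0.00170054]), 'effort': array([-9.05595675e-05, -5.31807411e+01, -3.52734840e+01,  7.07485923e-02,
        2.43849086e-02, -1.08827867e-04]), 'eef_pos': array([198.65430469, 512.54377293, 170.78238632]), 'eef_rot': array([-3.14043811e+00, -7.56732041e-05,  2.77180491e+00]), 'wrist_force': array([-0.24556027, -0.71851314, -1.05047666]), 'moment': array([ 0.03527279,  0.00370552, -0.02119464]), 'finger_gap': 94.02093425561027}
top {'intrinsics': array([[609.28599829,   0.        , 316.20194891],
       [  0.        , 609.28599829, 248.08198473],
       [  0.        ,   0.        ,   1.        ]]), 'camera_from_world': array([[-1.15816928e-02, -9.99921344e-01,  4.81351010e-03,
         2.25465828e+00],
       [ 9.94820830e-01, -1.10362051e-02,  1.01043151e-01,
        -5.50932718e+02],
       [-1.00982080e-01,  5.95883084e-03,  9.94870399e-01,
        -9.76
[... 469 characters left out ...]
    [-2.53089198e-01, -7.55822493e-01,  6.03885931e-01,
        -1.01941059e+03],
       [ 0.00000000e+00,  0.00000000e+00,  0.00000000e+00,
         1.00000000e+00]])}
{'intrinsics': array([[422.31887052,   0.        , 320.16307107],
       [  0.        , 422.31887052, 233.72419835],
       [  0.        ,   0.        ,   1.        ]]), 'tool_from_camera': array([[-3.77387206e-04,  9.68332712e-01,  2.49663007e-01,
         7.25347780e+01],
       [ 9.99999788e-01,  2.32761189e-04,  6.08808067e-04,
         6.06759353e-01],
       [ 5.31416908e-04,  2.49663183e-01, -9.68332594e-01,
        -2.15102628e+02],
       [ 0.00000000e+00,  0.00000000e+00,  0.00000000e+00,
         1.00000000e+00]])}
```

View pics/top0.png

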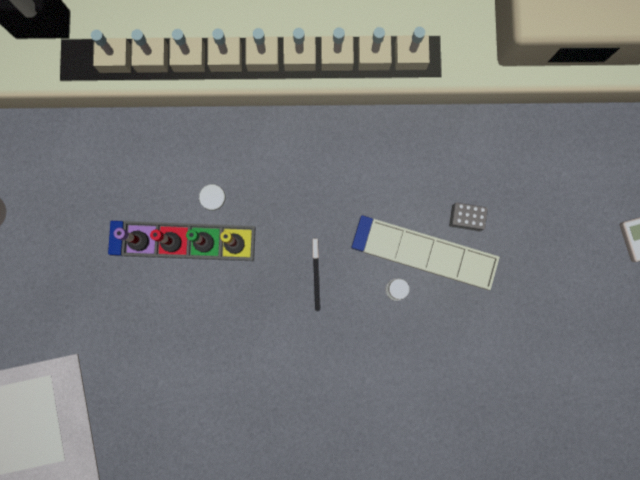

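View pics/side0.png

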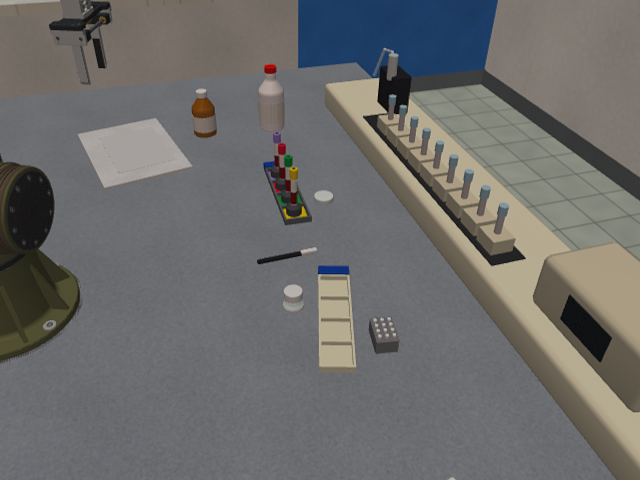

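Order from the blue end (px 116,238): lilac, red, green, yellow. The cream rack's blue end is at px 362,233. The arm is out of the top view. Next I'll measure.

```bash
cat > h.py <<'E'
import cv2,numpy as np
from cell import manip
def world(n,d):
    ci=manip.camera_info(n);K=ci["intrinsics"];T=np.linalg.inv(ci["camera_from_world"])
    v,u=np.mgrid[:480,:640]
    P=np.stack([(u-K[0,2])/K[0,0]*d,-(v-K[1,2])/K[1,1]*d,-d,np.ones_like(d)],-1)
    W=P@T.T
    return W[...,:3]
E
python3 - <<'E'
from h import *
for n in ("top","side"):
    img=cv2.imread(f"pics/{n}0.png");d=np.load(f"{n}0.npy").astype(float);W=world(n,d)
    hsv=cv2.cvtColor(img,cv2.COLOR_BGR2HSV)
    H,S,V=[hsv[...,i].astype(int) for i in range(3)]
    ok=(d>0)
    box=(W[...,0]>420)&(W[...,0]<680)&(W[...,1]>-350)&(W[...,1]<400)
    print(n,"table z",np.median(W[...,2][box&ok]))
    cols={'lilac':(H>125)&(H<150)&(S>60),'red':((H<6)|(H>174))&(S>150),'green':(H>50)&(H<75)&(S>120),'yellow':(H>22)&(H<33)&(S>150)}
    for c,m in cols.items():
        m2=m&box&ok&(W[...,2]>85)
        w=W[m2]
        if len(w)==0: print(c,'none');continue
        top=w[w[:,2]>np.percentile(w[:,2],60)]
        v,u=np.nonzero(m2)
        print(c,len(w),'px',u.mean().round(),v.mean().round(),'zmax',np.percentile(w[:,2],[5,50,95]).round(1),'mid xy',((w[:,:2].min(0)+w[:,:2].max(0))/2).round(1),'ext',np.ptp(w,0).round(1))
    # rack fits
    for nm,m in (('blue',(H>105)&(H<125)&(S>150)&(V>50)),('cream',(H>20)&(H<40)&(S>20)&(S<110)&(V>150))):
        mm=(m&box&ok&(W[...,2]<40)&(W[...,2]>-10)).astype(np.uint8)
        k,l,st,ce=cv2.connectedComponentsWithStats(mm)
        for i in range(1,k):
            if st[i,4]<60: continue
            w=W[l==i]
            r=cv2.minAreaRect(w[:,:2].astype(np.float32))
            print(nm,st[i],'c',np.round(r[0],1),np.round(r[1],1),round(r[2],1),'z',np.percentile(w[:,2],[5,50,95]).round(1))
E
```

```text
top table z -0.7034622762569143
lilac 123 px 121.0 234.0 zmax [103.2 113.6 117. ] mid xy [568.  293.2] ext [16.4 16.7 22.5]
red 93 px 157.0 235.0 zmax [103.  113.9 116.9] mid xy [564.9 238.3] ext [15.6 15.6 19.7]
green 86 px 192.0 235.0 zmax [109.7 114.2 117.3] mid xy [564.  183.6] ext [15.4 15.6 15.1]
yellow 74 px 226.0 237.0 zmax [111.1 114.5 117.1] mid xy [561.5 132.3] ext [16.5 14.9 13.4]
blue [353 217  19  33 326] c [576.8 -80.3] [17.5 53.9] 72.8 z [14.  16.9 20. ]
blue [108 221  15  34 325] c [573.7 331.2] [21.8 56.3] 87.0 z [13.6 16.3 19.3]
cream [ 372  220  126   70 2931] c [ 540.3 -197.5] [216.9  57.8] 72.4 z [ 0.1  3.6 13.8]
side table z 0.7913524524212789
lilac 71 px 276.0 137.0 zmax [ 97.1 108.7 117.5] mid xy [569.8 290.1] ext [15.4 16.9 22.7]
red 71 px 281.0 149.0 zmax [ 96.6 108.4 117. ] mid xy [567.  237.3] ext [15.9 21.4 24.3]
green 76 px 288.0 161.0 zmax [ 97.5 108.6 117. ] mid xy [565.7 182.3] ext [15.  17.4 23.2]
yellow 69 px 293.0 172.0 zmax [ 96.7 109.7 117.8] mid xy [562.9 132. ] ext [16.6 20.7 22.5]
blue [318 266  31   8 245] c [577.9 -83.3] [23.4 57.4] 74.3 z [15.2 18.1 20.3]
cream [ 318  274   38   93 2591] c [ 541.5 -197.8] [222.6  57.9] 72.4 z [ 2.1  4.7 14.9]
```

```bash
cat >> h.py <<'E'
def go(target,yaw):
    """shift in tool axes from present pose to world target, tool vertical"""
    s=manip.read_state();from scipy.spatial.transform import Rotation as R
    Rt=R.from_euler('xyz',s['eef_rot']).as_matrix()
    dlt=np.array(target)-s['eef_pos']
    Rg=R.from_euler('xyz',[np.pi,0,np.radians(yaw)]).as_matrix()
    print('clock',s['clock'],'pos',s['eef_pos'].round(1),'gap',round(s['finger_gap'],1),'F',s['wrist_force'].round(1),'j',s['joints'].round(2))
    print('shift in present axes',(Rt.T@dlt).round(1),'in goal axes',(Rg.T@dlt).round(1),'turn deg (tool)',np.degrees(R.from_matrix(Rt.T@Rg).as_rotvec()).round(2))
def pockets(c=(540.9,-197.6),a=72.5):
    u=np.array([np.cos(np.radians(a)),np.sin(np.radians(a))])
    return {k:(np.array(c)+k*u).round(1) for k in (81,27,-27,-81)}
E
python3 - <<'E'
from h import *
d=np.load("side0.npy").astype(float);W=world("side",d)
for x0 in range(150,700,50):
    r=[]
    for y0 in range(-350,650,50):
        m=(d>0)&(W[...,0]>=x0)&(W[...,0]<x0+50)&(W[...,1]>=y0)&(W[...,1]<y0+50)
        r.append(int(W[...,2][m].max()) if m.any() else -1)
    print(x0,r)
print(pockets())
go((568.5,292.5,215),87.5)
E
```

```text
150 [4, 4, 3, 4, 4, 5, 4, 4, 5, 4, 5, 5, 4, 4, 10, 347, 382, 9, 9, 9]
200 [4, 4, 4, 4, 3, 4, 4, 4, 4, 4, 4, 4, 4, 6, 10, 347, 382, 372, 348, 10]
250 [3, 3, 4, 4, 4, 4, 3, 4, 4, 4, 4, 4, 5, 4, 9, 9, 9, 325, 346, 9]
300 [4, 4, 4, 4, 3, 3, 4, 4, 4, 5, 4, 3, 6, 5, 9, 9, 9, 9, 9, 9]
350 [3, 3, 4, 4, 4, 4, 4, 4, 4, 4, 4, 4, 5, 5, 7, 10, 7, 8, 5, 5]
400 [3, 4, 3, 4, 3, 5, 6, 4, 4, 4, 4, 5, 4, 4, 4, 5, 5, 122, 124, 4]
450 [8, 16, 16, 40, 41, 5, 11, 8, 4, 4, 3, 4, 5, 5, 3, 4, 5, 99, 123, 4]
500 [16, 17, 16, 16, 16, 17, 12, 10, 12, 28, 29, 26, 17, 20, 4, 5, 5, 4, 4, 4]
550 [3, 35, 34, 16, 18, 21, 12, 9, 18, 118, 118, 118, 118, 27, 5, 4, 5, 118, 121, 6]
600 [3, 34, 35, 3, 14, 20, 4, 3, 4, 13, 15, 12, 4, 4, 4, 4, 5, 172, 172, 6]
650 [4, 3, 3, 4, 3, 4, 5, 3, 3, 11, 15, 4, 4, 4, 3, 4, 5, 112, 38, 4]
{81: array([ 565.3, -120.3]), 27: array([ 549. , -171.8]), -27: array([ 532.8, -223.4]), -81: array([ 516.5, -274.9])}
clock 0.1 pos [198.7 512.6 170.9] gap 93.9 F [-0.4 -0.2  0. ] j [ 1.13  0.3   1.52 -0.    1.32 -0.07]
shift in present axes [-424.4  -71.6  -44.1] in goal axes [-203.7  379.1  -44.1] turn deg (tool) [-5.000e-02  3.000e-02  7.131e+01]
```

play_rows(
  commands=[
    {"z": -0.007, "wz": 10.19, "grip": 0.6},
    {"z": -0.007, "wz": 10.19},
    {"z": -0.006, "wz": 10.19},
    {"z": -0.006, "wz": 10.19},
    {"z": -0.006, "wz": 10.19},
    {"z": -0.006, "wz": 10.19},
    {"z": -0.006, "wz": 10.17},
    {"x": -0.017, "y": 0.0316},
    {"x": -0.017, "y": 0.0316},
    {"x": -0.017, "y": 0.0316},
    {"x": -0.017, "y": 0.0316},
    {"x": -0.017, "y": 0.0316},
    {"x": -0.017, "y": 0.0316},
    {"x": -0.017, "y": 0.0316},
    {"x": -0.017, "y": 0.0316},
    {"x": -0.017, "y": 0.0316},
    {"x": -0.017, "y": 0.0316},
    {"x": -0.017, "y": 0.0316},
    {"x": -0.017, "y": 0.0316},
  ],
  squeeze=15,
)

```text
$.commands[0]: bad value
```

```bash
cat > look.py <<'E'
from h import *
import sys
from scipy.spatial.transform import Rotation as R
go((568.5,292.5,86),87.5)
s=manip.read_state();p,d=manip.camera("wrist");cv2.imwrite(f"pics/{sys.argv[1]}.png",p[:,:,::-1])
ci=manip.camera_info("wrist");K=ci["intrinsics"];v,u=np.mgrid[:480,:640];d=d.astype(float)
P=np.stack([(u-K[0,2])/K[0,0]*d,-(v-K[1,2])/K[1,1]*d,-d,np.ones_like(d)],-1)@ci["tool_from_camera"].T
W=P[...,:3]@R.from_euler('xyz',s['eef_rot']).as_matrix().T+s['eef_pos']
np.save("W_"+sys.argv[1],W)
H,S,V=[x.astype(int) for x in cv2.split(cv2.cvtColor(p,cv2.COLOR_RGB2HSV))]
for c,m in {'lilac':(H>125)&(H<150)&(S>60),'red':((H<6)|(H>174))&(S>150),'green':(H>50)&(H<75)&(S>120),'yellow':(H>22)&(H<33)&(S>150)}.items():
    w=W[m&(d>0)&(W[...,2]>108)&(W[...,2]<130)]
    if len(w)>30: print(c,len(w),'mid',((np.percentile(w,1,0)+np.percentile(w,99,0))/2).round(1),'ext',np.ptp(w,0).round(1))
E
python3 look.py w1
```

```text
clock 0.1 pos [198.7 512.6 170.9] gap 93.9 F [-0.4 -0.2  0. ] j [ 1.13  0.3   1.52 -0.    1.32 -0.07]
shift in present axes [-424.4  -71.5   84.9] in goal axes [-203.7  379.1   84.9] turn deg (tool) [-5.000e-02  3.000e-02  7.131e+01]
```

View pics/w1.png

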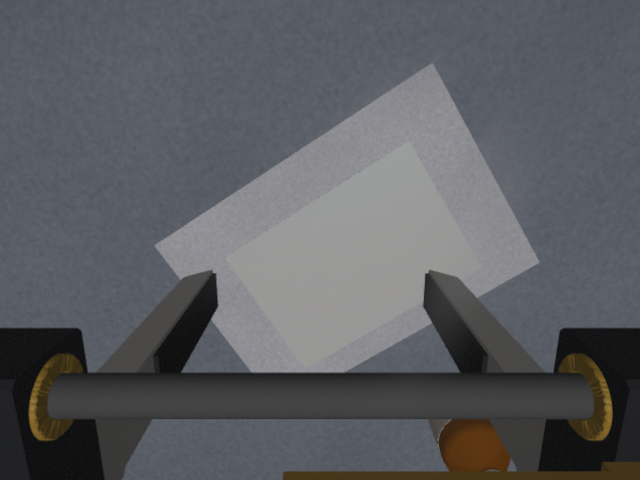

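The move was refused, probably because each row needs every key. The picture shows only the paper sheet, plus the brown bottle behind the fingers (475,440). That bottle is lower than the tool.

play_rows(
  commands=[
    {"x": 0, "y": 0, "z": -0.007, "wx": 0, "wy": 0, "wz": 10.19, "grip": 0.6},
    {"x": 0, "y": 0, "z": -0.007, "wx": 0, "wy": 0, "wz": 10.19, "grip": 0.6},
    {"x": 0, "y": 0, "z": -0.006, "wx": 0, "wy": 0, "wz": 10.19, "grip": 0.6},
    {"x": 0, "y": 0, "z": -0.006, "wx": 0, "wy": 0, "wz": 10.19, "grip": 0.6},
    {"x": 0, "y": 0, "z": -0.006, "wx": 0, "wy": 0, "wz": 10.19, "grip": 0.6},
    {"x": 0, "y": 0, "z": -0.006, "wx": 0, "wy": 0, "wz": 10.19, "grip": 0.6},
    {"x": 0, "y": 0, "z": -0.006, "wx": 0, "wy": 0, "wz": 10.17, "grip": 0.6},
    {"x": -0.017, "y": 0.0316, "z": 0, "wx": 0, "wy": 0, "wz": 0, "grip": 0.6},
    {"x": -0.017, "y": 0.0316, "z": 0, "wx": 0, "wy": 0, "wz": 0, "grip": 0.6},
    {"x": -0.017, "y": 0.0316, "z": 0, "wx": 0, "wy": 0, "wz": 0, "grip": 0.6},
    {"x": -0.017, "y": 0.0316, "z": 0, "wx": 0, "wy": 0, "wz": 0, "grip": 0.6},
    {"x": -0.017, "y": 0.0316, "z": 0, "wx": 0, "wy": 0, "wz": 0, "grip": 0.6},
    {"x": -0.017, "y": 0.0316, "z": 0, "wx": 0, "wy": 0, "wz": 0, "grip": 0.6},
    {"x": -0.017, "y": 0.0316, "z": 0, "wx": 0, "wy": 0, "wz": 0, "grip": 0.6},
    {"x": -0.017, "y": 0.0316, "z": 0, "wx": 0, "wy": 0, "wz": 0, "grip": 0.6},
    {"x": -0.017, "y": 0.0316, "z": 0, "wx": 0, "wy": 0, "wz": 0, "grip": 0.6},
    {"x": -0.017, "y": 0.0316, "z": 0, "wx": 0, "wy": 0, "wz": 0, "grip": 0.6},
    {"x": -0.017, "y": 0.0316, "z": 0, "wx": 0, "wy": 0, "wz": 0, "grip": 0.6},
    {"x": -0.017, "y": 0.0316, "z": 0, "wx": 0, "wy": 0, "wz": 0, "grip": 0.6},
  ],
  squeeze=15,
)

```text
clock: 2.52
eef_pos: [569.6, 291.7, 215.0]
eef_rot: [-3.141, 0.0, 1.527]
wrist_force: [-0.0, 0.5, 0.1]
finger_gap: 56.4
```

```bash
python3 look.py w2
```

```text
clock 2.525 pos [569.6 291.7 215. ] gap 56.4 F [-0.   0.5  0.1] j [0.42 0.48 1.17 0.   1.49 0.46]
shift in present axes [  0.8  -1.1 129. ] in goal axes [  0.7  -1.1 129. ] turn deg (tool) [-0.03  0.01  0.  ]
lilac 362 mid [569.1 295.4 114. ] ext [16.3 15.7 11.9]
red 131 mid [566.2 240.8 113.4] ext [15.9 16.6 10.9]
green 335 mid [565.5 202.3 113.8] ext [17.3 64.7 11.6]
```

View pics/w2.png

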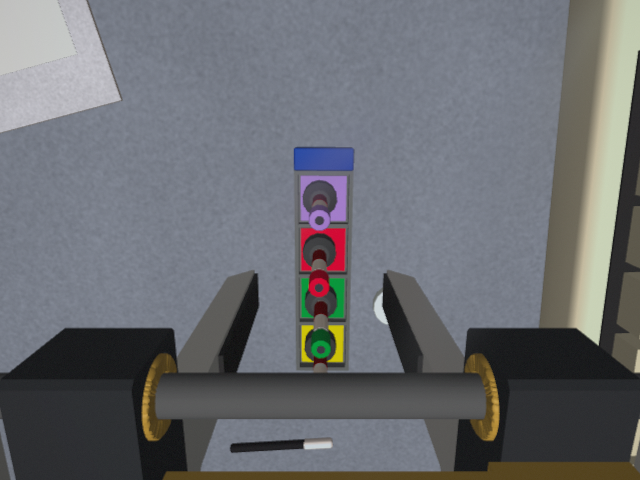

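The wrist view shows the lilac cap at (319,218) centred between the fingers, with the rack square to the jaws. The three cameras agree to within ±2.5 mm. I'll descend and grip.

play_rows(
  commands=[
    {"x": 0.001, "y": -0.001, "z": 0.016, "wx": 0, "wy": 0, "wz": 0, "grip": 0.6},
    {"x": 0, "y": 0, "z": 0.016, "wx": 0, "wy": 0, "wz": 0, "grip": 0.6},
    {"x": 0, "y": 0, "z": 0.016, "wx": 0, "wy": 0, "wz": 0, "grip": 0.6},
    {"x": 0, "y": 0, "z": 0.016, "wx": 0, "wy": 0, "wz": 0, "grip": 0.6},
    {"x": 0, "y": 0, "z": 0.016, "wx": 0, "wy": 0, "wz": 0, "grip": 0.6},
    {"x": 0, "y": 0, "z": 0.016, "wx": 0, "wy": 0, "wz": 0, "grip": 0.6},
    {"x": 0, "y": 0, "z": 0.016, "wx": 0, "wy": 0, "wz": 0, "grip": 0.6},
    {"x": 0, "y": 0, "z": 0.009, "wx": 0, "wy": 0, "wz": 0, "grip": 0.6},
    {"x": 0, "y": 0, "z": 0.008, "wx": 0, "wy": 0, "wz": 0, "grip": 0.6},
    {"x": 0, "y": 0, "z": 0, "wx": 0, "wy": 0, "wz": 0, "grip": 0.4},
    {"x": 0, "y": 0, "z": 0, "wx": 0, "wy": 0, "wz": 0, "grip": 0.3},
    {"x": 0, "y": 0, "z": 0, "wx": 0, "wy": 0, "wz": 0, "grip": 0.22},
    {"x": 0, "y": 0, "z": 0, "wx": 0, "wy": 0, "wz": 0, "grip": 0.0},
    {"x": 0, "y": 0, "z": 0, "wx": 0, "wy": 0, "wz": 0, "grip": 0.0},
    {"x": 0, "y": 0, "z": 0, "wx": 0, "wy": 0, "wz": 0, "grip": 0.0},
    {"x": 0, "y": 0, "z": 0, "wx": 0, "wy": 0, "wz": 0, "grip": 0.0},
  ],
  squeeze=15,
)

```text
clock: 4.58
eef_pos: [567.8, 293.5, 86.3]
eef_rot: [-3.142, 0.0, 1.527]
wrist_force: [-0.3, -0.6, -0.5]
finger_gap: 0.3
```

The gap closed to 0.3 mm, so the grasp missed. I need to see where the fingers are.

```bash
python3 look.py w3; python3 - <<'E'
from h import *
for n in("top","side"):
    p,d=manip.camera(n);np.save(f"{n}1.npy",d)
    p=p[:,:,::-1]
    c=p[130:330,40:340] if n=="top" else p[20:240,150:450]
    cv2.imwrite(f"pics/{n}1.png",cv2.resize(c,None,fx=2.5,fy=2.5,interpolation=cv2.INTER_CUBIC))
E
```

```text
clock 4.575 pos [567.8 293.5  86.3] gap 0.3 F [-0.3 -0.6 -0.5] j [ 0.42  0.57  1.34 -0.    1.23  0.46]
shift in present axes [-1.   0.8  0.3] in goal axes [-1.   0.8  0.3] turn deg (tool) [-0.  0.  0.]
lilac 282 mid [569.2 295.8 116.7] ext [14.9 16.3 20.6]
green 175 mid [563.3 193.1 113.2] ext [ 6.7  4.8 10.8]
```

View pics/w3.png

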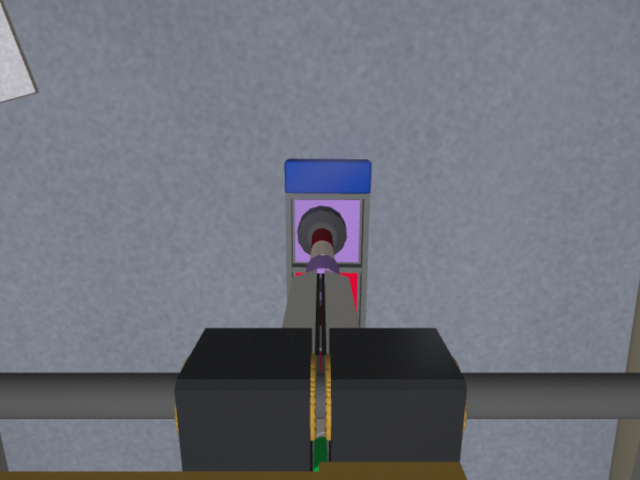

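View pics/top1.png

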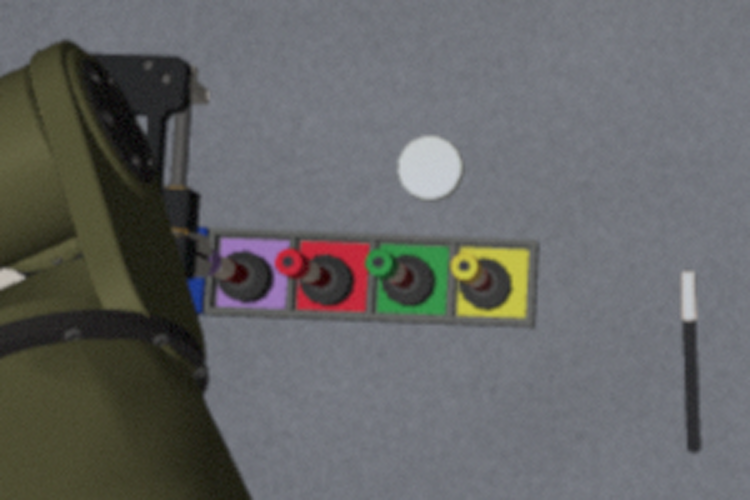

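View pics/side1.png

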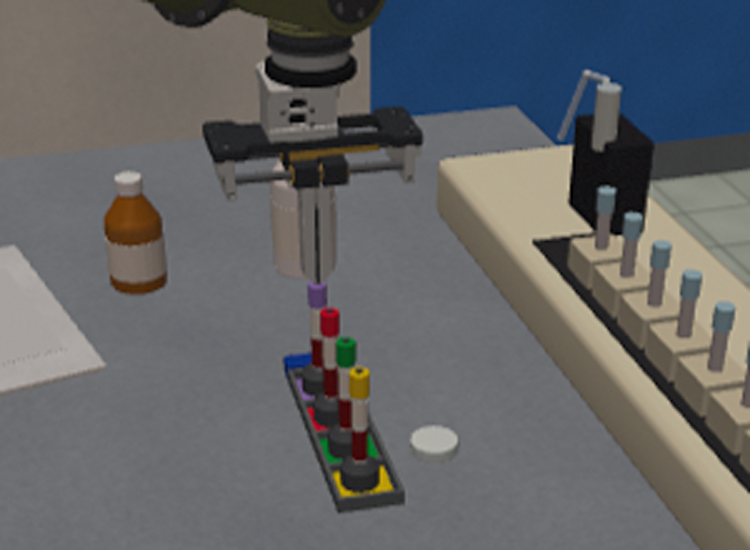

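```bash
python3 - <<'E'
from h import *
d=np.load("side1.npy").astype(float);W=world("side",d)
for r in range(96,150,3): print(r,[tuple(W[r,c].round().astype(int)) for c in (272,275,277,279,282)])
W=np.load("W_w3.npy")
print("wrist")
for r in range(240,330,6): print(r,[tuple(W[r,c].round().astype(int)) for c in (300,312,322,332,345)])
E
```

```text
96 [(np.int64(561), np.int64(285), np.int64(209)), (np.int64(567), np.int64(285), np.int64(208)), (np.int64(571), np.int64(283), np.int64(208)), (np.int64(575), np.int64(280), np.int64(209)), (np.int64(649), np.int64(533), np.int64(94))]
99 [(np.int64(561), np.int64(286), np.int64(201)), (np.int64(567), np.int64(283), np.int64(202)), (np.int64(571), np.int64(284), np.int64(201)), (np.int64(576), np.int64(284), np.int64(200)), (np.int64(649), np.int64(536), np.int64(84))]
102 [(np.int64(560), np.int64(286), np.int64(195)), (np.int64(566), np.int64(283), np.int64(195)), (np.int64(571), np.int64(283), np.int64(195)), (np.int64(575), np.int64(284), np.int64(194)), (np.int64(648), np.int64(533), np.int64(77))]
105 [(np.int64(560), np.int64(285), np.int64(188)), (np.int64(568), np.int64(288), np.int64(186)), (np.int64(571), np.int64(285), np.int64(187)), (np.int64(575), np.int64(284), np.int64(187)), (np.int64(648), np.int64(531), np.int64(70))]
108 [(np.int64(559), np.int64(282), np.int64(183)), (np.int64(566), np.int64(284), np.int64(181)), (np.int64(571), np.int64(284), np.int64(180)), 
[... 6063 characters left out ...]
, np.int64(304), np.int64(167)), (np.int64(565), np.int64(304), np.int64(166)), (np.int64(569), np.int64(302), np.int64(163)), (np.int64(572), np.int64(304), np.int64(167)), (np.int64(577), np.int64(303), np.int64(165))]
318 [(np.int64(562), np.int64(304), np.int64(171)), (np.int64(566), np.int64(304), np.int64(172)), (np.int64(569), np.int64(302), np.int64(168)), (np.int64(572), np.int64(303), np.int64(171)), (np.int64(577), np.int64(304), np.int64(172))]
324 [(np.int64(562), np.int64(304), np.int64(176)), (np.int64(566), np.int64(304), np.int64(176)), (np.int64(569), np.int64(302), np.int64(171)), (np.int64(572), np.int64(303), np.int64(176)), (np.int64(576), np.int64(303), np.int64(175))]
```

The fingers stopped above the cap: both cameras put the tips at z ≈ 127, while the reported TCP is at 86. I'll measure the tip offset precisely, including in the open pictures.

```bash
python3 - <<'E'
from h import *
for f,tz in (("w2",215.0),("w3",86.3)):
    W=np.load(f"W_{f}.npy")
    if f=="w2":
        for (c) in (242,250,256,386,392,398):
            print(f,c,[(r,*W[r,c].round().astype(int)) for r in range(264,300,4)])
    else:
        for c in (300,310,335):
            print(f,c,[(r,*W[r,c].round().astype(int)) for r in range(266,282,1)])
d=np.load("side1.npy").astype(float);W=world("side",d)
for c in (271,273,280,281,282): print(c,[(r,*W[r,c].round().astype(int)) for r in list(range(86,98,2))+list(range(122,136))])
E
```

```text
w2 242 [(264, np.int64(483), np.int64(224), np.int64(3)), (268, np.int64(482), np.int64(219), np.int64(1)), (272, np.int64(482), np.int64(215), np.int64(1)), (276, np.int64(537), np.int64(303), np.int64(259)), (280, np.int64(537), np.int64(303), np.int64(264)), (284, np.int64(538), np.int64(303), np.int64(268)), (288, np.int64(539), np.int64(303), np.int64(273)), (292, np.int64(540), np.int64(303), np.int64(276)), (296, np.int64(540), np.int64(303), np.int64(281))]
w2 250 [(264, np.int64(491), np.int64(223), np.int64(1)), (268, np.int64(491), np.int64(220), np.int64(3)), (272, np.int64(539), np.int64(303), np.int64(254)), (276, np.int64(540), np.int64(303), np.int64(260)), (280, np.int64(541), np.int64(303), np.int64(263)), (284, np.int64(541), np.int64(302), np.int64(265)), (288, np.int64(542), np.int64(302), np.int64(270)), (292, np.int64(542), np.int64(301), np.int64(272)), (296, np.int64(542), np.int64(299), np.int64(272))]
w2 256 [(264, np.int64(498), np.int64(223), np.int64(2)), (268, np.int64(497), np.int64(219), np.int64(1)), (272, np.int64(497), np.int64(215), np.int64(3)), 
[... 8683 characters left out ...]
580), np.int64(280), np.int64(148)), (123, np.int64(580), np.int64(279), np.int64(146)), (124, np.int64(582), np.int64(288), np.int64(139)), (125, np.int64(580), np.int64(279), np.int64(141)), (126, np.int64(580), np.int64(279), np.int64(138)), (127, np.int64(581), np.int64(282), np.int64(134)), (128, np.int64(278), np.int64(-863), np.int64(725)), (129, np.int64(646), np.int64(528), np.int64(1)), (130, np.int64(645), np.int64(526), np.int64(0)), (131, np.int64(642), np.int64(514), np.int64(3)), (132, np.int64(641), np.int64(513), np.int64(0)), (133, np.int64(640), np.int64(510), np.int64(-1)), (134, np.int64(638), np.int64(499), np.int64(2)), (135, np.int64(636), np.int64(494), np.int64(2))]
```

The open and shut views agree: the real fingertips are about 39.5 mm above the reported TCP. The body starts about 98 mm above the tips as specified, so the whole offset is in the reported z. Grasp height is therefore a reported TCP of about 46.5. I'll open, go down 40 mm and grip.

play_rows(
  commands=[
    {"x": 0.001, "y": 0.001, "z": 0, "wx": 0, "wy": 0, "wz": 0, "grip": 0.6},
    {"x": 0, "y": 0, "z": 0, "wx": 0, "wy": 0, "wz": 0, "grip": 0.6},
    {"x": 0, "y": 0, "z": 0, "wx": 0, "wy": 0, "wz": 0, "grip": 0.6},
    {"x": 0, "y": 0, "z": 0, "wx": 0, "wy": 0, "wz": 0, "grip": 0.6},
    {"x": 0, "y": 0, "z": 0.008, "wx": 0, "wy": 0, "wz": 0, "grip": 0.6},
    {"x": 0, "y": 0, "z": 0.008, "wx": 0, "wy": 0, "wz": 0, "grip": 0.6},
    {"x": 0, "y": 0, "z": 0.008, "wx": 0, "wy": 0, "wz": 0, "grip": 0.6},
    {"x": 0, "y": 0, "z": 0.008, "wx": 0, "wy": 0, "wz": 0, "grip": 0.6},
    {"x": 0, "y": 0, "z": 0.008, "wx": 0, "wy": 0, "wz": 0, "grip": 0.6},
    {"x": 0, "y": 0, "z": 0, "wx": 0, "wy": 0, "wz": 0, "grip": 0.4},
    {"x": 0, "y": 0, "z": 0, "wx": 0, "wy": 0, "wz": 0, "grip": 0.3},
    {"x": 0, "y": 0, "z": 0, "wx": 0, "wy": 0, "wz": 0, "grip": 0.22},
    {"x": 0, "y": 0, "z": 0, "wx": 0, "wy": 0, "wz": 0, "grip": 0.1},
    {"x": 0, "y": 0, "z": 0, "wx": 0, "wy": 0, "wz": 0, "grip": 0.0},
    {"x": 0, "y": 0, "z": 0, "wx": 0, "wy": 0, "wz": 0, "grip": 0.0},
    {"x": 0, "y": 0, "z": 0, "wx": 0, "wy": 0, "wz": 0, "grip": 0.0},
  ],
  squeeze=15,
)

```text
clock: 6.72
eef_pos: [568.9, 294.5, 46.5]
eef_rot: [3.141, -0.0, 1.527]
wrist_force: [-0.6, -0.3, 2.1]
finger_gap: 16.9
```

The grip is 16.9 mm wide, matching the cap's 17. I'll lift and check it.

play_rows(
  commands=[
    {"x": 0, "y": 0, "z": -0.004, "wx": 0, "wy": 0, "wz": 0, "grip": 0.0},
    {"x": 0, "y": 0, "z": -0.01, "wx": 0, "wy": 0, "wz": 0, "grip": 0.0},
    {"x": 0, "y": 0, "z": -0.02, "wx": 0, "wy": 0, "wz": 0, "grip": 0.0},
    {"x": 0, "y": 0, "z": -0.02, "wx": 0, "wy": 0, "wz": 0, "grip": 0.0},
    {"x": 0, "y": 0, "z": -0.02, "wx": 0, "wy": 0, "wz": 0, "grip": 0.0},
    {"x": 0, "y": 0, "z": -0.02, "wx": 0, "wy": 0, "wz": 0, "grip": 0.0},
    {"x": 0, "y": 0, "z": -0.02, "wx": 0, "wy": 0, "wz": 0, "grip": 0.0},
    {"x": 0, "y": 0, "z": -0.014, "wx": 0, "wy": 0, "wz": 0, "grip": 0.0},
    {"x": 0, "y": 0, "z": -0.006, "wx": 0, "wy": 0, "wz": 0, "grip": 0.0},
  ],
)

```text
clock: 7.85
eef_pos: [569.0, 294.6, 181.7]
eef_rot: [3.14, -0.001, 1.527]
wrist_force: [-0.1, 1.3, -1.6]
finger_gap: 16.3
```

```bash
python3 look.py w4 | tail -4; python3 - <<'E'
from h import *
p,d=manip.camera("side");cv2.imwrite("pics/side2.png",cv2.resize(p[20:240,150:450,::-1],None,fx=2.5,fy=2.5))
go((516.5,-274.9,180.5),72.5)
E
```

```text
clock 7.85 pos [569.  294.6 181.7] gap 16.3 F [-0.1  1.3 -1.6] j [0.42 0.5  1.22 0.   1.42 0.46]
shift in present axes [-2.1 -0.6 95.7] in goal axes [-2.1 -0.4 95.7] turn deg (tool) [ 0.07 -0.04  0.  ]
green 252 mid [565.1 191.6 113.6] ext [15.4  7.5 11. ]
yellow 367 mid [562.3 135.4 114.1] ext [15.8 16.8 11.9]
clock 7.95 pos [568.9 294.5 180.9] gap 16.3 F [-0.  -0.1 -0.4] j [ 0.42  0.5   1.22 -0.    1.42  0.46]
shift in present axes [-5.712e+02 -2.760e+01  2.000e-01] in goal axes [-5.588e+02  1.212e+02  4.000e-01] turn deg (tool) [ 0.04 -0.02 15.  ]
```

View pics/side2.png

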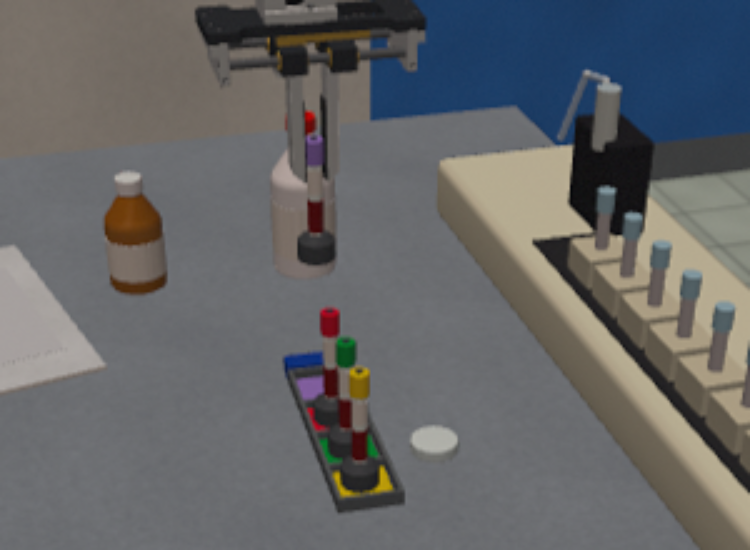

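Lilac (crop 315,150–245) is held upright, with its foot well above the other caps. I'll check its position in the grip and the underside height from side depth.

```bash
cat > held.py <<'E'
from h import *
import sys
c=sys.argv[1]; s=manip.read_state()
for n in ("side","top"):
    p,d=manip.camera(n);d=d.astype(float);W=world(n,d)
    H,S,V=[x.astype(int) for x in cv2.split(cv2.cvtColor(p,cv2.COLOR_RGB2HSV))]
    m={'lilac':(H>125)&(H<150)&(S>60),'red':((H<6)|(H>174))&(S>150),'green':(H>50)&(H<75)&(S>120),'yellow':(H>22)&(H<33)&(S>150)}[c]
    R=np.linalg.norm(W[...,:2]-s['eef_pos'][:2],axis=-1)
    zt=s['eef_pos'][2]
    w=W[m&(R<25)&(d>0)&(W[...,2]>zt+38)]
    if len(w)>5: print(n,'cap',len(w),'min',np.percentile(w,2,0).round(1),'max',np.percentile(w,98,0).round(1))
    w=W[(R<30)&(d>0)&(W[...,2]>zt-48)&(W[...,2]<zt-20)]
    if len(w)>5: print(n,'foot',len(w),'min',np.percentile(w,2,0).round(1),'max',np.percentile(w,98,0).round(1))
print(s['eef_pos'].round(1))
E
python3 held.py lilac
```

```text
side cap 95 min [560.8 280.5 227.7] max [579.2 295.8 266.5]
side foot 132 min [554.  275.3 142. ] max [585.2 295.7 160.6]
top cap 90 min [561.4 285.  230.6] max [576.5 294.1 254.9]
top foot 272 min [551.4 276.8 140.4] max [583.2 304.  160.6]
[568.9 294.5 180.9]
```

Underside is at about 141 and the tube is within 2 mm of the TCP axis. I'll carry it.

play_rows(
  commands=[
    {"x": -0.01, "y": -0.0014, "z": 0, "wx": 0, "wy": 0, "wz": 0, "grip": 0.0},
    {"x": -0.02, "y": -0.0014, "z": 0, "wx": 0, "wy": 0, "wz": 0, "grip": 0.0},
    {"x": -0.03, "y": -0.0014, "z": 0, "wx": 0, "wy": 0, "wz": 0, "grip": 0.0},
    {"x": -0.0325, "y": -0.0014, "z": 0, "wx": 0, "wy": 0, "wz": 0, "grip": 0.0},
    {"x": -0.0325, "y": -0.0014, "z": 0, "wx": 0, "wy": 0, "wz": 0, "grip": 0.0},
    {"x": -0.0325, "y": -0.0014, "z": 0, "wx": 0, "wy": 0, "wz": 0, "grip": 0.0},
    {"x": -0.0325, "y": -0.0014, "z": 0, "wx": 0, "wy": 0, "wz": 0, "grip": 0.0},
    {"x": -0.0325, "y": -0.0014, "z": 0, "wx": 0, "wy": 0, "wz": 0, "grip": 0.0},
    {"x": -0.0325, "y": -0.0014, "z": 0, "wx": 0, "wy": 0, "wz": 0, "grip": 0.0},
    {"x": -0.0325, "y": -0.0014, "z": 0, "wx": 0, "wy": 0, "wz": 0, "grip": 0.0},
    {"x": -0.0325, "y": -0.0014, "z": 0, "wx": 0, "wy": 0, "wz": 0, "grip": 0.0},
    {"x": -0.0325, "y": -0.0014, "z": 0, "wx": 0, "wy": 0, "wz": 0, "grip": 0.0},
    {"x": -0.0325, "y": -0.0014, "z": 0, "wx": 0, "wy": 0, "wz": 0, "grip": 0.0},
    {"x": -0.0325, "y": -0.0014, "z": 0, "wx": 0, "wy": 0, "wz": 0, "grip": 0.0},
    {"x": -0.0325, "y": -0.0014, "z": 0, "wx": 0, "wy": 0, "wz": 0, "grip": 0.0},
    {"x": -0.0325, "y": -0.0014, "z": 0, "wx": 0, "wy": 0, "wz": 0, "grip": 0.0},
    {"x": -0.0325, "y": -0.0014, "z": 0, "wx": 0, "wy": 0, "wz": 0, "grip": 0.0},
    {"x": -0.026, "y": -0.0014, "z": 0, "wx": 0, "wy": 0, "wz": 0, "grip": 0.0},
    {"x": -0.018, "y": -0.0014, "z": 0, "wx": 0, "wy": 0, "wz": 5, "grip": 0.0},
    {"x": -0.01, "y": -0.001, "z": 0, "wx": 0, "wy": 0, "wz": 10, "grip": 0.0},
  ],
)

```text
clock: 10.55
eef_pos: [514.2, -274.2, 180.2]
eef_rot: [-3.141, 0.0, 1.26]
wrist_force: [-0.2, 0.7, -0.7]
finger_gap: 16.2
```

```bash
python3 - <<'E'
from h import *
go((516.5,-274,46.5),72.5)
p,d=manip.camera("side");cv2.imwrite("pics/side3.png",cv2.resize(p[150:420,200:480,::-1],None,fx=2.2,fy=2.2))
E
python3 held.py lilac
```

```text
clock 10.55 pos [ 514.2 -274.2  180.2] gap 16.2 F [-0.2  0.7 -0.7] j [-0.55  0.37  1.41 -0.    1.36 -0.24]
shift in present axes [  0.9   2.1 133.7] in goal axes [  0.9   2.1 133.7] turn deg (tool) [-0.02  0.01 -0.33]
side cap 215 min [ 504.1 -285.2  228.7] max [ 521.7 -270.2  251.7]
side foot 291 min [ 497.7 -293.5  140.7] max [ 529.2 -270.7  160. ]
top foot 215 min [ 496.9 -283.3  140.6] max [ 528.8 -257.5  160.1]
[ 514.  -274.9  180.2]
```

View pics/side3.png

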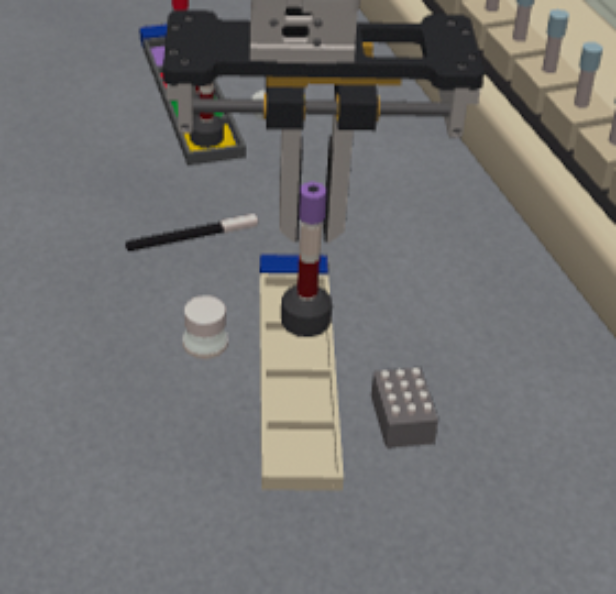

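The tube is upright above the cream rack. Its foot centre is at about (513.5, -276.5) and the pocket is at (516.5, -274.9). I'll correct that and descend.

play_rows(
  commands=[
    {"x": 0.002, "y": 0.0025, "z": 0.008, "wx": 0, "wy": 0, "wz": 0, "grip": 0.0},
    {"x": 0, "y": 0, "z": 0.018, "wx": 0, "wy": 0, "wz": 0, "grip": 0.0},
    {"x": 0, "y": 0, "z": 0.018, "wx": 0, "wy": 0, "wz": 0, "grip": 0.0},
    {"x": 0, "y": 0, "z": 0.018, "wx": 0, "wy": 0, "wz": 0, "grip": 0.0},
    {"x": 0, "y": 0, "z": 0.018, "wx": 0, "wy": 0, "wz": 0, "grip": 0.0},
    {"x": 0, "y": 0, "z": 0.018, "wx": 0, "wy": 0, "wz": 0, "grip": 0.0},
    {"x": 0, "y": 0, "z": 0.015, "wx": 0, "wy": 0, "wz": 0, "grip": 0.0},
    {"x": 0, "y": 0, "z": 0.01, "wx": 0, "wy": 0, "wz": 0, "grip": 0.0},
    {"x": 0, "y": 0, "z": 0.005, "wx": 0, "wy": 0, "wz": 0, "grip": 0.0},
    {"x": 0, "y": 0, "z": 0.003, "wx": 0, "wy": 0, "wz": 0, "grip": 0.0},
    {"x": 0, "y": 0, "z": 0.002, "wx": 0, "wy": 0, "wz": 0, "grip": 0.0},
    {"x": 0, "y": 0, "z": 0.001, "wx": 0, "wy": 0, "wz": 0, "grip": 0.0},
    {"x": 0, "y": 0, "z": 0, "wx": 0, "wy": 0, "wz": 0, "grip": 0.0},
  ],
)

```text
clock: 12.32
eef_pos: [518.6, -271.5, 46.5]
eef_rot: [3.141, 0.0, 1.265]
wrist_force: [-0.5, 0.2, -0.4]
finger_gap: 16.4
```

```bash
python3 - <<'E'
from h import *
go((516.5,-274,44.5),72.5)
p,d=manip.camera("side");cv2.imwrite("pics/side4.png",cv2.resize(p[230:400,250:450,::-1],None,fx=3,fy=3))
E
python3 held.py lilac
```

```text
clock 12.325 pos [ 518.6 -271.5   46.5] gap 16.4 F [-0.5  0.2 -0.4] j [-0.54  0.5   1.54  0.    1.09 -0.24]
shift in present axes [-3.  -1.3  2. ] in goal axes [-3.  -1.3  2. ] turn deg (tool) [0.01 0.   0.  ]
side cap 159 min [ 510.8 -281.2   95.9] max [ 525.8 -268.   117.5]
side foot 614 min [ 491.3 -295.5    2.2] max [ 545.7 -244.8   26.1]
top foot 588 min [ 491.3 -284.     0. ] max [ 545.5 -243.3   25.9]
[ 518.6 -271.5   46.5]
```

View pics/side4.png

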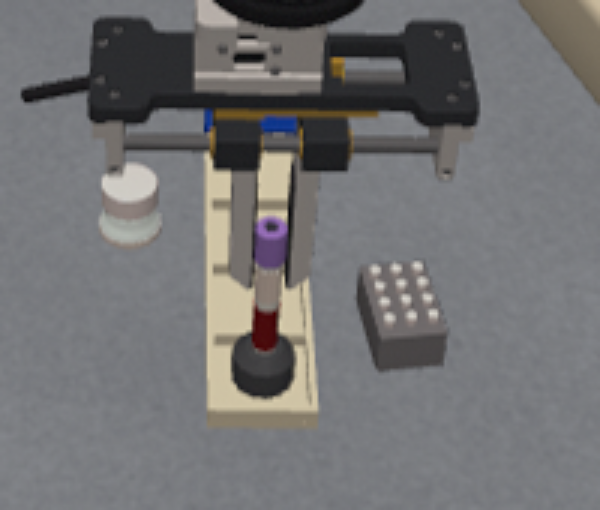

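Lilac is in the end pocket, about 2 mm off centre, with the underside about 2 mm above the floor. I'll nudge it, then lower slowly to contact.

play_rows(
  commands=[
    {"x": -0.002, "y": -0.001, "z": 0.0005, "wx": 0, "wy": 0, "wz": 0, "grip": 0.0},
    {"x": 0, "y": 0, "z": 0.0005, "wx": 0, "wy": 0, "wz": 0, "grip": 0.0},
    {"x": 0, "y": 0, "z": 0.0005, "wx": 0, "wy": 0, "wz": 0, "grip": 0.0},
    {"x": 0, "y": 0, "z": 0.0005, "wx": 0, "wy": 0, "wz": 0, "grip": 0.0},
    {"x": 0, "y": 0, "z": 0, "wx": 0, "wy": 0, "wz": 0, "grip": 0.0},
  ],
)

```text
clock: 13.1
eef_pos: [517.1, -273.1, 44.5]
eef_rot: [3.141, 0.0, 1.265]
wrist_force: [-1.0, 0.6, 1.9]
finger_gap: 16.7
```

play_rows(
  commands=[
    {"x": 0, "y": 0, "z": 0.0005, "wx": 0, "wy": 0, "wz": 0, "grip": 0.0},
    {"x": 0, "y": 0, "z": 0, "wx": 0, "wy": 0, "wz": 0, "grip": 0.0},
  ],
)

```text
clock: 13.35
eef_pos: [517.3, -273.2, 44.5]
eef_rot: [3.141, 0.0, 1.265]
wrist_force: [-1.2, 0.3, 5.8]
finger_gap: 16.7
```

Contact at 5.8 N, so it's on the floor. I'll release gradually and rise.

play_rows(
  commands=[
    {"x": 0, "y": 0, "z": -0.0003, "wx": 0, "wy": 0, "wz": 0, "grip": 0.22},
    {"x": 0, "y": 0, "z": 0, "wx": 0, "wy": 0, "wz": 0, "grip": 0.3},
    {"x": 0, "y": 0, "z": 0, "wx": 0, "wy": 0, "wz": 0, "grip": 0.5},
    {"x": 0, "y": 0, "z": 0, "wx": 0, "wy": 0, "wz": 0, "grip": 0.5},
    {"x": 0, "y": 0, "z": 0, "wx": 0, "wy": 0, "wz": 0, "grip": 0.5},
    {"x": 0, "y": 0, "z": -0.005, "wx": 0, "wy": 0, "wz": 0, "grip": 0.5},
    {"x": 0, "y": 0, "z": -0.015, "wx": 0, "wy": 0, "wz": 0, "grip": 0.5},
    {"x": 0, "y": 0, "z": -0.02, "wx": 0, "wy": 0, "wz": 0, "grip": 0.5},
    {"x": 0, "y": 0, "z": -0.02, "wx": 0, "wy": 0, "wz": 0, "grip": 0.5},
    {"x": 0, "y": 0, "z": -0.02, "wx": 0, "wy": 0, "wz": 0, "grip": 0.5},
    {"x": 0, "y": 0, "z": -0.005, "wx": 0, "wy": 0, "wz": 0, "grip": 0.5},
    {"x": 0, "y": 0, "z": 0, "wx": 0, "wy": 0, "wz": 0, "grip": 0.5},
  ],
)

```text
clock: 14.85
eef_pos: [517.0, -273.1, 129.4]
eef_rot: [3.141, 0.0, 1.265]
wrist_force: [-0.7, 1.0, -0.6]
finger_gap: 46.9
```

```bash
cat > caps.py <<'E'
from h import *
import sys
for n in ("side","top"):
    p,d=manip.camera(n);d=d.astype(float);W=world(n,d)
    cv2.imwrite(f"pics/{n}_{sys.argv[1]}.png",p[:,:,::-1])
    H,S,V=[x.astype(int) for x in cv2.split(cv2.cvtColor(p,cv2.COLOR_RGB2HSV))]
    for c,m in {'lilac':(H>125)&(H<150)&(S>60),'red':((H<6)|(H>174))&(S>150),'green':(H>50)&(H<75)&(S>120),'yellow':(H>22)&(H<33)&(S>150)}.items():
        w=W[m&(d>0)&(W[...,2]>85)&(W[...,2]<125)&(W[...,0]>400)&(W[...,1]<400)]
        if len(w)>20: print(n,c,len(w),'mid',((w.min(0)+w.max(0))/2).round(1),'ext',np.ptp(w,0).round(1),'ztop',np.percentile(w[:,2],97).round(1))
E
python3 caps.py a; python3 -c "
from h import *
go((566,238.5,130),87.5)"
```

```text
side lilac 154 mid [709.3 -33.9 103.6] ext [401.5 859.4  29.3] ztop 114.9
side red 66 mid [566.2 233.6 107.3] ext [14.6 16.4 24.1] ztop 118.1
side green 74 mid [565.6 181.5 106.8] ext [14.2 18.4 24.9] ztop 118.3
side yellow 80 mid [563.1 129.6 107.3] ext [16.  20.4 25.8] ztop 117.8
top lilac 156 mid [722.2 -30.4 104.8] ext [426.3 859.6  39.5] ztop 123.1
top red 102 mid [739.3 -29.5 106.7] ext [364.7 854.9  32.3] ztop 117.7
top green 111 mid [745.  -32.3 104.2] ext [377.9 854.7  38.4] ztop 121.8
top yellow 80 mid [745.7  -1.  102.6] ext [385.  799.5  34.8] ztop 116.9
clock 14.95 pos [ 516.7 -272.9  128.5] gap 46.5 F [ 0.6 -0.7  0.1] j [-0.55  0.41  1.47 -0.    1.26 -0.24]
shift in present axes [ 502.6 -106.8   -1.3] in goal axes [513.1  26.9  -1.5] turn deg (tool) [ -0.06  -0.02 -15.  ]
```

View pics/side_a.png

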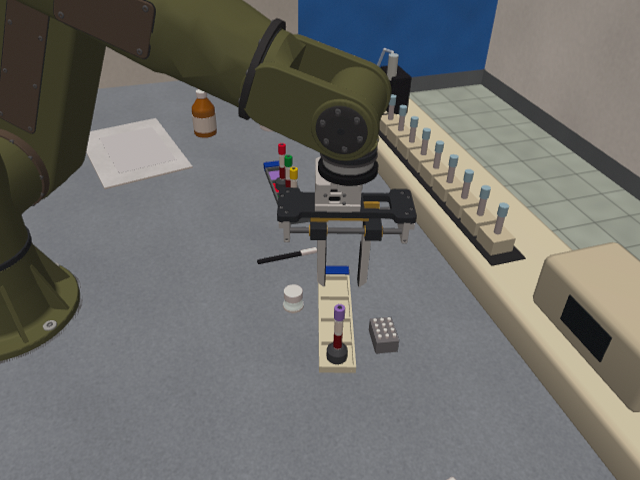

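Lilac stands upright in the far pocket (337,350). Next is red.

play_rows(
  commands=[
    {"x": 0, "y": 0, "z": 0, "wx": 0, "wy": 0, "wz": -7.5, "grip": 0.5},
    {"x": 0, "y": 0, "z": 0, "wx": 0, "wy": 0, "wz": -7.5, "grip": 0.5},
    {"x": 0.0285, "y": 0.0015, "z": 0, "wx": 0, "wy": 0, "wz": 0, "grip": 0.5},
    {"x": 0.0285, "y": 0.0015, "z": 0, "wx": 0, "wy": 0, "wz": 0, "grip": 0.5},
    {"x": 0.0285, "y": 0.0015, "z": 0, "wx": 0, "wy": 0, "wz": 0, "grip": 0.5},
    {"x": 0.0285, "y": 0.0015, "z": 0, "wx": 0, "wy": 0, "wz": 0, "grip": 0.5},
    {"x": 0.0285, "y": 0.0015, "z": 0, "wx": 0, "wy": 0, "wz": 0, "grip": 0.5},
    {"x": 0.0285, "y": 0.0015, "z": 0, "wx": 0, "wy": 0, "wz": 0, "grip": 0.5},
    {"x": 0.0285, "y": 0.0015, "z": 0, "wx": 0, "wy": 0, "wz": 0, "grip": 0.5},
    {"x": 0.0285, "y": 0.0015, "z": 0, "wx": 0, "wy": 0, "wz": 0, "grip": 0.5},
    {"x": 0.0285, "y": 0.0015, "z": 0, "wx": 0, "wy": 0, "wz": 0, "grip": 0.5},
    {"x": 0.0285, "y": 0.0015, "z": 0, "wx": 0, "wy": 0, "wz": 0, "grip": 0.5},
    {"x": 0.0285, "y": 0.0015, "z": 0, "wx": 0, "wy": 0, "wz": 0, "grip": 0.5},
    {"x": 0.0285, "y": 0.0015, "z": 0, "wx": 0, "wy": 0, "wz": 0, "grip": 0.5},
    {"x": 0.0285, "y": 0.0015, "z": 0, "wx": 0, "wy": 0, "wz": 0, "grip": 0.5},
    {"x": 0.0285, "y": 0.0015, "z": 0, "wx": 0, "wy": 0, "wz": 0, "grip": 0.5},
    {"x": 0.0285, "y": 0.0015, "z": 0, "wx": 0, "wy": 0, "wz": 0, "grip": 0.5},
    {"x": 0.0285, "y": 0.0015, "z": 0, "wx": 0, "wy": 0, "wz": 0, "grip": 0.5},
    {"x": 0.0285, "y": 0.0015, "z": 0, "wx": 0, "wy": 0, "wz": 0, "grip": 0.5},
    {"x": 0.0285, "y": 0.0015, "z": 0, "wx": 0, "wy": 0, "wz": 0, "grip": 0.5},
  ],
)

```text
clock: 17.45
eef_pos: [566.1, 239.1, 128.3]
eef_rot: [-3.14, 0.0, 1.527]
wrist_force: [0.4, 0.7, -0.1]
finger_gap: 47.2
```

play_rows(
  commands=[
    {"x": 0, "y": 0, "z": 0, "wx": 0, "wy": 0, "wz": 0, "grip": 0.5},
  ],
)

```text
clock: 17.58
eef_pos: [565.8, 239.5, 128.1]
eef_rot: [-3.14, 0.0, 1.529]
wrist_force: [-0.5, -0.4, 0.3]
finger_gap: 47.2
```

```bash
python3 look.py w5; python3 -c "
from h import *
go((566,238.5,46.5),87.5)"
```

```text
clock 17.575 pos [565.8 239.5 128.1] gap 47.2 F [-0.5 -0.4  0.3] j [0.34 0.48 1.38 0.   1.29 0.38]
shift in present axes [53.1  0.5 42. ] in goal axes [53.1  0.4 42.1] turn deg (tool) [-0.08  0.03  0.12]
red 188 mid [566.1 240.9 113.6] ext [15.6 16.6 11.1]
green 623 mid [565.2 186.6 113.6] ext [15.6 17.  11.3]
yellow 187 mid [564.2 182.9 117.7] ext [ 19.8 113.9   3.5]
clock 17.625 pos [565.9 238.4 128.2] gap 47.2 F [ 0.7  0.  -1.1] j [ 0.34  0.48  1.38 -0.    1.29  0.38]
shift in present axes [ 0.2  0.2 81.7] in goal axes [ 0.1  0.1 81.7] turn deg (tool) [-0.07  0.04  0.07]
```

View pics/w5.png

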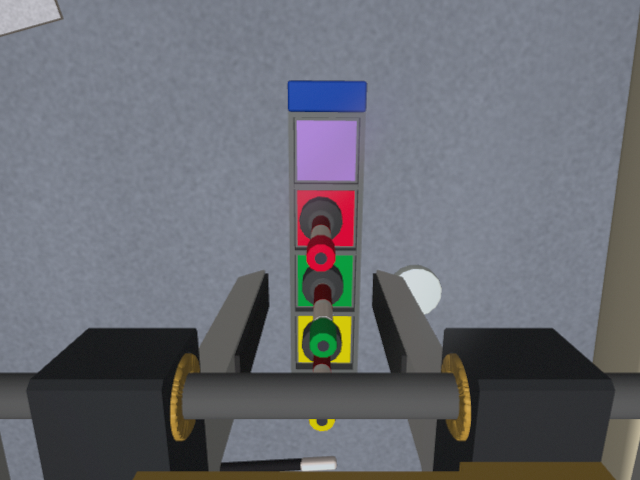

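Red cap (320,257) is centred between the fingers. I'll descend and grip.

play_rows(
  commands=[
    {"x": 0, "y": 0, "z": 0.016, "wx": 0, "wy": 0, "wz": 0, "grip": 0.5},
    {"x": 0, "y": 0, "z": 0.016, "wx": 0, "wy": 0, "wz": 0, "grip": 0.5},
    {"x": 0, "y": 0, "z": 0.016, "wx": 0, "wy": 0, "wz": 0, "grip": 0.5},
    {"x": 0, "y": 0, "z": 0.016, "wx": 0, "wy": 0, "wz": 0, "grip": 0.5},
    {"x": 0, "y": 0, "z": 0.01, "wx": 0, "wy": 0, "wz": 0, "grip": 0.5},
    {"x": 0, "y": 0, "z": 0.0075, "wx": 0, "wy": 0, "wz": 0, "grip": 0.5},
    {"x": 0, "y": 0, "z": 0, "wx": 0, "wy": 0, "wz": 0, "grip": 0.35},
    {"x": 0, "y": 0, "z": 0, "wx": 0, "wy": 0, "wz": 0, "grip": 0.25},
    {"x": 0, "y": 0, "z": 0, "wx": 0, "wy": 0, "wz": 0, "grip": 0.2},
    {"x": 0, "y": 0, "z": 0, "wx": 0, "wy": 0, "wz": 0, "grip": 0.1},
    {"x": 0, "y": 0, "z": 0, "wx": 0, "wy": 0, "wz": 0, "grip": 0.0},
    {"x": 0, "y": 0, "z": 0, "wx": 0, "wy": 0, "wz": 0, "grip": 0.0},
    {"x": 0, "y": 0, "z": 0, "wx": 0, "wy": 0, "wz": 0, "grip": 0.0},
  ],
)

```text
clock: 19.25
eef_pos: [566.5, 238.3, 48.0]
eef_rot: [3.141, -0.0, 1.527]
wrist_force: [-1.4, 0.0, 4.2]
finger_gap: 16.5
```

play_rows(
  commands=[
    {"x": 0, "y": 0, "z": -0.004, "wx": 0, "wy": 0, "wz": 0, "grip": 0.0},
    {"x": 0, "y": 0, "z": -0.01, "wx": 0, "wy": 0, "wz": 0, "grip": 0.0},
    {"x": 0, "y": 0, "z": -0.02, "wx": 0, "wy": 0, "wz": 0, "grip": 0.0},
    {"x": 0, "y": 0, "z": -0.02, "wx": 0, "wy": 0, "wz": 0, "grip": 0.0},
    {"x": 0, "y": 0, "z": -0.02, "wx": 0, "wy": 0, "wz": 0, "grip": 0.0},
    {"x": 0, "y": 0, "z": -0.02, "wx": 0, "wy": 0, "wz": 0, "grip": 0.0},
    {"x": 0, "y": 0, "z": -0.02, "wx": 0, "wy": 0, "wz": 0, "grip": 0.0},
    {"x": 0, "y": 0, "z": -0.014, "wx": 0, "wy": 0, "wz": 0, "grip": 0.0},
    {"x": 0, "y": 0, "z": -0.006, "wx": 0, "wy": 0, "wz": 0, "grip": 0.0},
  ],
)

```text
clock: 20.38
eef_pos: [566.5, 238.3, 182.5]
eef_rot: [3.141, -0.0, 1.527]
wrist_force: [-0.8, -0.0, -1.9]
finger_gap: 16.7
```

```bash
python3 held.py red; python3 -c "
from h import *
go((532.8,-223.4,181),72.5)"
```

```text
side cap 87 min [560.8 226.  228.7] max [576.6 240.4 252.3]
side foot 160 min [551.5 219.4 141.6] max [582.9 242.1 162.2]
top cap 6 min [568.6 231.3 225.1] max [574.1 236.2 242. ]
top foot 268 min [549.1 222.4 141.4] max [580.8 246.4 162.3]
[566.5 238.3 182.5]
clock 20.475 pos [566.4 238.3 181.9] gap 16.7 F [-0.3  0.  -0.6] j [0.34 0.44 1.31 0.   1.39 0.38]
shift in present axes [-462.7  -13.5    0.8] in goal axes [-450.4  106.8    0.9] turn deg (tool) [ 2.0e-02 -1.0e-02  1.5e+01]
```

Held upright with the underside about 41 mm below the TCP reading. Carrying to the -27 pocket.

play_rows(
  commands=[
    {"x": -0.01, "y": -0.0008, "z": 0, "wx": 0, "wy": 0, "wz": 0, "grip": 0.0},
    {"x": -0.02, "y": -0.0008, "z": 0, "wx": 0, "wy": 0, "wz": 0, "grip": 0.0},
    {"x": -0.03, "y": -0.0008, "z": 0, "wx": 0, "wy": 0, "wz": 0, "grip": 0.0},
    {"x": -0.0325, "y": -0.0008, "z": 0, "wx": 0, "wy": 0, "wz": 0, "grip": 0.0},
    {"x": -0.0325, "y": -0.0008, "z": 0, "wx": 0, "wy": 0, "wz": 0, "grip": 0.0},
    {"x": -0.0325, "y": -0.0008, "z": 0, "wx": 0, "wy": 0, "wz": 0, "grip": 0.0},
    {"x": -0.0325, "y": -0.0008, "z": 0, "wx": 0, "wy": 0, "wz": 0, "grip": 0.0},
    {"x": -0.0325, "y": -0.0008, "z": 0, "wx": 0, "wy": 0, "wz": 0, "grip": 0.0},
    {"x": -0.0325, "y": -0.0008, "z": 0, "wx": 0, "wy": 0, "wz": 0, "grip": 0.0},
    {"x": -0.0325, "y": -0.0008, "z": 0, "wx": 0, "wy": 0, "wz": 0, "grip": 0.0},
    {"x": -0.0325, "y": -0.0008, "z": 0, "wx": 0, "wy": 0, "wz": 0, "grip": 0.0},
    {"x": -0.0325, "y": -0.0008, "z": 0, "wx": 0, "wy": 0, "wz": 0, "grip": 0.0},
    {"x": -0.0325, "y": -0.0008, "z": 0, "wx": 0, "wy": 0, "wz": 0, "grip": 0.0},
    {"x": -0.0325, "y": -0.0008, "z": 0, "wx": 0, "wy": 0, "wz": 0, "grip": 0.0},
    {"x": -0.024, "y": -0.0008, "z": 0, "wx": 0, "wy": 0, "wz": 0, "grip": 0.0},
    {"x": -0.014, "y": -0.0008, "z": 0, "wx": 0, "wy": 0, "wz": 0, "grip": 0.0},
    {"x": -0.0067, "y": -0.0008, "z": 0, "wx": 0, "wy": 0, "wz": 0, "grip": 0.0},
    {"x": 0, "y": 0, "z": 0, "wx": 0, "wy": 0, "wz": 7.5, "grip": 0.0},
    {"x": 0, "y": 0, "z": 0, "wx": 0, "wy": 0, "wz": 7.5, "grip": 0.0},
    {"x": 0, "y": 0, "z": 0, "wx": 0, "wy": 0, "wz": 0, "grip": 0.0},
  ],
)

```text
clock: 22.98
eef_pos: [532.6, -222.5, 181.7]
eef_rot: [-3.142, -0.0, 1.267]
wrist_force: [-0.1, 0.4, 0.1]
finger_gap: 16.4
```

play_rows(
  commands=[
    {"x": 0, "y": 0, "z": 0, "wx": 0, "wy": 0, "wz": 0, "grip": 0.0},
  ],
)

```text
clock: 23.1
eef_pos: [532.6, -222.6, 181.7]
eef_rot: [3.142, -0.0, 1.269]
wrist_force: [0.0, -0.7, 0.4]
finger_gap: 17.0
```

```bash
python3 held.py red; python3 -c "
from h import *
go((532.8,-223.4,46),72.5)"
```

```text
side cap 176 min [ 522.6 -231.8  229.3] max [ 540.9 -219.3  251.5]
side foot 291 min [ 516.9 -239.5  141.5] max [ 547.8 -213.2  161.4]
top foot 215 min [ 515.6 -226.3  140.5] max [ 547.  -204.7  161.5]
[ 532.6 -222.6  181.7]
clock 23.2 pos [ 532.6 -222.8  181.7] gap 16.6 F [-0.9 -0.3 -0.2] j [-0.46  0.35  1.43 -0.    1.36 -0.16]
shift in present axes [ -0.5   0.4 135.7] in goal axes [ -0.5   0.4 135.7] turn deg (tool) [-0.    0.    0.13]
```

play_rows(
  commands=[
    {"x": 0, "y": 0, "z": 0.008, "wx": 0, "wy": 0, "wz": 0, "grip": 0.0},
    {"x": 0, "y": 0, "z": 0.018, "wx": 0, "wy": 0, "wz": 0, "grip": 0.0},
    {"x": 0, "y": 0, "z": 0.018, "wx": 0, "wy": 0, "wz": 0, "grip": 0.0},
    {"x": 0, "y": 0, "z": 0.018, "wx": 0, "wy": 0, "wz": 0, "grip": 0.0},
    {"x": 0, "y": 0, "z": 0.018, "wx": 0, "wy": 0, "wz": 0, "grip": 0.0},
    {"x": 0, "y": 0, "z": 0.018, "wx": 0, "wy": 0, "wz": 0, "grip": 0.0},
    {"x": 0, "y": 0, "z": 0.015, "wx": 0, "wy": 0, "wz": 0, "grip": 0.0},
    {"x": 0, "y": 0, "z": 0.01, "wx": 0, "wy": 0, "wz": 0, "grip": 0.0},
    {"x": 0, "y": 0, "z": 0.006, "wx": 0, "wy": 0, "wz": 0, "grip": 0.0},
    {"x": 0, "y": 0, "z": 0.003, "wx": 0, "wy": 0, "wz": 0, "grip": 0.0},
    {"x": 0, "y": 0, "z": 0.0015, "wx": 0, "wy": 0, "wz": 0, "grip": 0.0},
    {"x": 0, "y": 0, "z": 0.001, "wx": 0, "wy": 0, "wz": 0, "grip": 0.0},
    {"x": 0, "y": 0, "z": 0.0005, "wx": 0, "wy": 0, "wz": 0, "grip": 0.0},
    {"x": 0, "y": 0, "z": 0, "wx": 0, "wy": 0, "wz": 0, "grip": 0.0},
  ],
)

```text
clock: 24.95
eef_pos: [532.7, -222.9, 46.7]
eef_rot: [3.141, 0.0, 1.265]
wrist_force: [-0.6, -0.3, -0.3]
finger_gap: 16.8
```

play_rows(
  commands=[
    {"x": 0, "y": 0, "z": 0.0005, "wx": 0, "wy": 0, "wz": 0, "grip": 0.0},
    {"x": 0, "y": 0, "z": 0.0005, "wx": 0, "wy": 0, "wz": 0, "grip": 0.0},
    {"x": 0, "y": 0, "z": 0, "wx": 0, "wy": 0, "wz": 0, "grip": 0.0},
  ],
)

```text
clock: 25.32
eef_pos: [532.8, -223.0, 46.0]
eef_rot: [3.141, 0.0, 1.265]
wrist_force: [-0.7, 0.4, 3.2]
finger_gap: 17.0
```

play_rows(
  commands=[
    {"x": 0, "y": 0, "z": 0.0005, "wx": 0, "wy": 0, "wz": 0, "grip": 0.0},
    {"x": 0, "y": 0, "z": 0, "wx": 0, "wy": 0, "wz": 0, "grip": 0.0},
  ],
)

```text
clock: 25.58
eef_pos: [533.0, -223.1, 46.0]
eef_rot: [3.14, 0.0, 1.265]
wrist_force: [-2.0, 0.4, 8.4]
finger_gap: 16.5
```

Red is on the floor (8 N). Releasing and rising.

play_rows(
  commands=[
    {"x": 0, "y": 0, "z": -0.0006, "wx": 0, "wy": 0, "wz": 0, "grip": 0.22},
    {"x": 0, "y": 0, "z": 0, "wx": 0, "wy": 0, "wz": 0, "grip": 0.3},
    {"x": 0, "y": 0, "z": 0, "wx": 0, "wy": 0, "wz": 0, "grip": 0.5},
    {"x": 0, "y": 0, "z": 0, "wx": 0, "wy": 0, "wz": 0, "grip": 0.5},
    {"x": 0, "y": 0, "z": 0, "wx": 0, "wy": 0, "wz": 0, "grip": 0.5},
    {"x": 0, "y": 0, "z": -0.005, "wx": 0, "wy": 0, "wz": 0, "grip": 0.5},
    {"x": 0, "y": 0, "z": -0.015, "wx": 0, "wy": 0, "wz": 0, "grip": 0.5},
    {"x": 0, "y": 0, "z": -0.02, "wx": 0, "wy": 0, "wz": 0, "grip": 0.5},
    {"x": 0, "y": 0, "z": -0.02, "wx": 0, "wy": 0, "wz": 0, "grip": 0.5},
    {"x": 0, "y": 0, "z": -0.02, "wx": 0, "wy": 0, "wz": 0, "grip": 0.5},
    {"x": 0, "y": 0, "z": -0.004, "wx": 0, "wy": 0, "wz": -5, "grip": 0.5},
    {"x": 0, "y": 0, "z": 0, "wx": 0, "wy": 0, "wz": -10, "grip": 0.5},
    {"x": 0, "y": 0, "z": 0, "wx": 0, "wy": 0, "wz": 0, "grip": 0.5},
  ],
)

```text
clock: 27.2
eef_pos: [532.8, -223.0, 130.8]
eef_rot: [3.141, 0.0, 1.526]
wrist_force: [-0.8, -0.2, -0.4]
finger_gap: 47.0
```

```bash
python3 caps.py b; python3 -c "
from h import *
go((565,184,130),87.5)"
```

```text
side lilac 157 mid [725.3   2.5 108.2] ext [433.6 791.9  32.9] ztop 115.7
side red 124 mid [ 532.3 -223.   104.6] ext [15.6 17.8 22.7] ztop 115.2
side green 74 mid [564.8 180.5 106.9] ext [15.3 18.1 24.2] ztop 117.1
side yellow 39 mid [562.9 131.3 112.5] ext [16.6 15.9 12.5] ztop 118.0
top lilac 64 mid [886.7 -30.5 106.3] ext [102.  853.2  36.3] ztop 124.0
top red 39 mid [713.3 -15.3 105.2] ext [376.8 820.1  23.1] ztop 116.6
top green 110 mid [745.4 -29.1 105.1] ext [378.9 849.   37.8] ztop 122.7
top yellow 75 mid [739.1 262.3 105.3] ext [372.6 275.1  33.3] ztop 117.9
clock 27.3 pos [ 532.7 -223.   130.3] gap 47.1 F [-0.2 -0.1  0.1] j [-0.46  0.4   1.49 -0.    1.25 -0.41]
shift in present axes [4.08e+02 1.29e+01 2.00e-01] in goal axes [4.08e+02 1.45e+01 3.00e-01] turn deg (tool) [ 0.03  0.02 -0.23]
```

View pics/side_b.png

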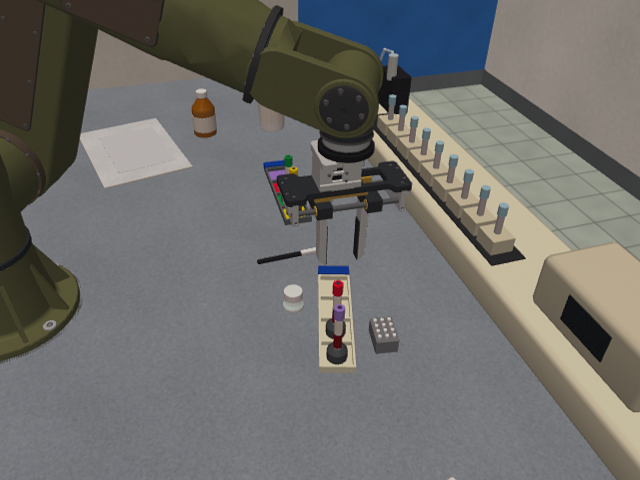

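Red stands in its pocket next to lilac (336,325). On to green.

play_rows(
  commands=[
    {"x": 0.029, "y": 0.0009, "z": 0, "wx": 0, "wy": 0, "wz": 0, "grip": 0.5},
    {"x": 0.029, "y": 0.0009, "z": 0, "wx": 0, "wy": 0, "wz": 0, "grip": 0.5},
    {"x": 0.029, "y": 0.0009, "z": 0, "wx": 0, "wy": 0, "wz": 0, "grip": 0.5},
    {"x": 0.029, "y": 0.0009, "z": 0, "wx": 0, "wy": 0, "wz": 0, "grip": 0.5},
    {"x": 0.029, "y": 0.0009, "z": 0, "wx": 0, "wy": 0, "wz": 0, "grip": 0.5},
    {"x": 0.029, "y": 0.0009, "z": 0, "wx": 0, "wy": 0, "wz": 0, "grip": 0.5},
    {"x": 0.029, "y": 0.0009, "z": 0, "wx": 0, "wy": 0, "wz": 0, "grip": 0.5},
    {"x": 0.029, "y": 0.0009, "z": 0, "wx": 0, "wy": 0, "wz": 0, "grip": 0.5},
    {"x": 0.029, "y": 0.0009, "z": 0, "wx": 0, "wy": 0, "wz": 0, "grip": 0.5},
    {"x": 0.029, "y": 0.0009, "z": 0, "wx": 0, "wy": 0, "wz": 0, "grip": 0.5},
    {"x": 0.029, "y": 0.0009, "z": 0, "wx": 0, "wy": 0, "wz": 0, "grip": 0.5},
    {"x": 0.029, "y": 0.0009, "z": 0, "wx": 0, "wy": 0, "wz": 0, "grip": 0.5},
    {"x": 0.029, "y": 0.0009, "z": 0, "wx": 0, "wy": 0, "wz": 0, "grip": 0.5},
    {"x": 0.02, "y": 0.0009, "z": 0, "wx": 0, "wy": 0, "wz": 0, "grip": 0.5},
    {"x": 0.011, "y": 0.0009, "z": 0, "wx": 0, "wy": 0, "wz": 0, "grip": 0.5},
    {"x": 0, "y": 0, "z": 0, "wx": 0, "wy": 0, "wz": 0, "grip": 0.5},
    {"x": 0, "y": 0, "z": 0, "wx": 0, "wy": 0, "wz": 0, "grip": 0.5},
  ],
)

```text
clock: 29.42
eef_pos: [563.9, 183.4, 129.7]
eef_rot: [-3.141, 0.0, 1.526]
wrist_force: [-0.7, -0.1, -0.2]
finger_gap: 47.2
```

```bash
python3 look.py w6; python3 -c "
from h import *
go((565,184,46.5),87.5)"
```

```text
clock 29.425 pos [563.9 183.4 129.7] gap 47.2 F [-0.7 -0.1 -0.2] j [ 0.25  0.43  1.44 -0.    1.27  0.3 ]
shift in present axes [109.2  -0.3  43.7] in goal axes [109.2  -0.2  43.7] turn deg (tool) [-0.01  0.01 -0.05]
green 627 mid [565.2 186.5 114.1] ext [15.8 16.4 11.9]
yellow 608 mid [562.2 135.  113.7] ext [15.7 16.9 11.3]
clock 29.475 pos [564.  183.4 129.8] gap 46.9 F [-0.6 -0.1  0.6] j [ 0.25  0.43  1.44 -0.    1.27  0.3 ]
shift in present axes [ 0.7  1.  83.3] in goal axes [ 0.7  1.  83.3] turn deg (tool) [-0.    0.01 -0.05]
```

play_rows(
  commands=[
    {"x": 0.0007, "y": 0.001, "z": 0.016, "wx": 0, "wy": 0, "wz": 0, "grip": 0.5},
    {"x": 0, "y": 0, "z": 0.016, "wx": 0, "wy": 0, "wz": 0, "grip": 0.5},
    {"x": 0, "y": 0, "z": 0.016, "wx": 0, "wy": 0, "wz": 0, "grip": 0.5},
    {"x": 0, "y": 0, "z": 0.016, "wx": 0, "wy": 0, "wz": 0, "grip": 0.5},
    {"x": 0, "y": 0, "z": 0.011, "wx": 0, "wy": 0, "wz": 0, "grip": 0.5},
    {"x": 0, "y": 0, "z": 0.0075, "wx": 0, "wy": 0, "wz": 0, "grip": 0.5},
    {"x": 0, "y": 0, "z": 0, "wx": 0, "wy": 0, "wz": 0, "grip": 0.35},
    {"x": 0, "y": 0, "z": 0, "wx": 0, "wy": 0, "wz": 0, "grip": 0.25},
    {"x": 0, "y": 0, "z": 0, "wx": 0, "wy": 0, "wz": 0, "grip": 0.2},
    {"x": 0, "y": 0, "z": 0, "wx": 0, "wy": 0, "wz": 0, "grip": 0.1},
    {"x": 0, "y": 0, "z": 0, "wx": 0, "wy": 0, "wz": 0, "grip": 0.0},
    {"x": 0, "y": 0, "z": 0, "wx": 0, "wy": 0, "wz": 0, "grip": 0.0},
    {"x": 0, "y": 0, "z": 0, "wx": 0, "wy": 0, "wz": 0, "grip": 0.0},
  ],
)

```text
clock: 31.1
eef_pos: [565.2, 184.8, 47.6]
eef_rot: [3.141, -0.0, 1.527]
wrist_force: [-0.7, -0.6, 5.5]
finger_gap: 16.6
```

play_rows(
  commands=[
    {"x": 0, "y": 0, "z": -0.004, "wx": 0, "wy": 0, "wz": 0, "grip": 0.0},
    {"x": 0, "y": 0, "z": -0.01, "wx": 0, "wy": 0, "wz": 0, "grip": 0.0},
    {"x": 0, "y": 0, "z": -0.02, "wx": 0, "wy": 0, "wz": 0, "grip": 0.0},
    {"x": 0, "y": 0, "z": -0.02, "wx": 0, "wy": 0, "wz": 0, "grip": 0.0},
    {"x": 0, "y": 0, "z": -0.02, "wx": 0, "wy": 0, "wz": 0, "grip": 0.0},
    {"x": 0, "y": 0, "z": -0.02, "wx": 0, "wy": 0, "wz": 0, "grip": 0.0},
    {"x": 0, "y": 0, "z": -0.02, "wx": 0, "wy": 0, "wz": 0, "grip": 0.0},
    {"x": 0, "y": 0, "z": -0.014, "wx": 0, "wy": 0, "wz": 0, "grip": 0.0},
    {"x": 0, "y": 0, "z": -0.006, "wx": 0, "wy": 0, "wz": 0, "grip": 0.0},
  ],
)

```text
clock: 32.22
eef_pos: [565.0, 184.8, 182.1]
eef_rot: [3.141, -0.0, 1.527]
wrist_force: [-0.1, -1.1, -0.1]
finger_gap: 16.8
```

```bash
python3 held.py green; python3 -c "
from h import *
go((549,-171.3,181),72.5)"
```

```text
side cap 93 min [557.6 172.9 229.2] max [573.8 185.8 251.5]
side foot 163 min [550.2 165.4 141.2] max [579.3 185.1 161.8]
top foot 136 min [550.5 167.9 140.5] max [579.1 180.8 161.9]
[565.  184.8 182.1]
clock 32.325 pos [565.  184.8 181.5] gap 16.5 F [ 0.2  0.  -1.4] j [ 0.25  0.39  1.37 -0.    1.38  0.3 ]
shift in present axes [-356.5   -0.5    0.5] in goal axes [-344.4   91.8    0.5] turn deg (tool) [ 2.0e-02 -1.0e-02  1.5e+01]
```

play_rows(
  commands=[
    {"x": -0.01, "y": 0, "z": 0, "wx": 0, "wy": 0, "wz": 0, "grip": 0.0},
    {"x": -0.02, "y": 0, "z": 0, "wx": 0, "wy": 0, "wz": 0, "grip": 0.0},
    {"x": -0.03, "y": 0, "z": 0, "wx": 0, "wy": 0, "wz": 0, "grip": 0.0},
    {"x": -0.0325, "y": 0, "z": 0, "wx": 0, "wy": 0, "wz": 0, "grip": 0.0},
    {"x": -0.0325, "y": 0, "z": 0, "wx": 0, "wy": 0, "wz": 0, "grip": 0.0},
    {"x": -0.0325, "y": 0, "z": 0, "wx": 0, "wy": 0, "wz": 0, "grip": 0.0},
    {"x": -0.0325, "y": 0, "z": 0, "wx": 0, "wy": 0, "wz": 0, "grip": 0.0},
    {"x": -0.0325, "y": 0, "z": 0, "wx": 0, "wy": 0, "wz": 0, "grip": 0.0},
    {"x": -0.0325, "y": 0, "z": 0, "wx": 0, "wy": 0, "wz": 0, "grip": 0.0},
    {"x": -0.0325, "y": 0, "z": 0, "wx": 0, "wy": 0, "wz": 0, "grip": 0.0},
    {"x": -0.0325, "y": 0, "z": 0, "wx": 0, "wy": 0, "wz": 0, "grip": 0.0},
    {"x": -0.021, "y": 0, "z": 0, "wx": 0, "wy": 0, "wz": 0, "grip": 0.0},
    {"x": -0.01, "y": -0.0005, "z": 0, "wx": 0, "wy": 0, "wz": 0, "grip": 0.0},
    {"x": -0.005, "y": 0, "z": 0, "wx": 0, "wy": 0, "wz": 0, "grip": 0.0},
    {"x": 0, "y": 0, "z": 0, "wx": 0, "wy": 0, "wz": 7.5, "grip": 0.0},
    {"x": 0, "y": 0, "z": 0, "wx": 0, "wy": 0, "wz": 7.5, "grip": 0.0},
    {"x": 0, "y": 0, "z": 0, "wx": 0, "wy": 0, "wz": 0, "grip": 0.0},
    {"x": 0, "y": 0, "z": 0, "wx": 0, "wy": 0, "wz": 0, "grip": 0.0},
  ],
)

```text
clock: 34.58
eef_pos: [549.0, -170.5, 181.2]
eef_rot: [-3.142, -0.0, 1.269]
wrist_force: [0.6, 0.6, 0.1]
finger_gap: 16.7
```

```bash
python3 held.py green; python3 -c "
from h import *
go((549,-171.3,46.5),72.5)"
```

```text
side cap 160 min [ 539.7 -180.7  229.1] max [ 556.7 -167.7  251.1]
side foot 258 min [ 533.4 -188.4  140.6] max [ 564.4 -165.2  161. ]
top foot 9 min [ 548.6 -157.1  138.9] max [ 558.1 -153.9  149.2]
[ 549.  -170.5  181.2]
clock 34.675 pos [ 548.9 -170.7  181.3] gap 16.7 F [-0.3 -0.3 -0.8] j [-0.37  0.35  1.43  0.    1.36 -0.06]
shift in present axes [ -0.6   0.2 134.8] in goal axes [ -0.6   0.3 134.8] turn deg (tool) [ 0.   -0.    0.13]
```

play_rows(
  commands=[
    {"x": 0, "y": 0, "z": 0.008, "wx": 0, "wy": 0, "wz": 0, "grip": 0.0},
    {"x": 0, "y": 0, "z": 0.018, "wx": 0, "wy": 0, "wz": 0, "grip": 0.0},
    {"x": 0, "y": 0, "z": 0.018, "wx": 0, "wy": 0, "wz": 0, "grip": 0.0},
    {"x": 0, "y": 0, "z": 0.018, "wx": 0, "wy": 0, "wz": 0, "grip": 0.0},
    {"x": 0, "y": 0, "z": 0.018, "wx": 0, "wy": 0, "wz": 0, "grip": 0.0},
    {"x": 0, "y": 0, "z": 0.018, "wx": 0, "wy": 0, "wz": 0, "grip": 0.0},
    {"x": 0, "y": 0, "z": 0.015, "wx": 0, "wy": 0, "wz": 0, "grip": 0.0},
    {"x": 0, "y": 0, "z": 0.01, "wx": 0, "wy": 0, "wz": 0, "grip": 0.0},
    {"x": 0, "y": 0, "z": 0.006, "wx": 0, "wy": 0, "wz": 0, "grip": 0.0},
    {"x": 0, "y": 0, "z": 0.003, "wx": 0, "wy": 0, "wz": 0, "grip": 0.0},
    {"x": 0, "y": 0, "z": 0.0015, "wx": 0, "wy": 0, "wz": 0, "grip": 0.0},
    {"x": 0, "y": 0, "z": 0.0007, "wx": 0, "wy": 0, "wz": 0, "grip": 0.0},
    {"x": 0, "y": 0, "z": 0.0005, "wx": 0, "wy": 0, "wz": 0, "grip": 0.0},
    {"x": 0, "y": 0, "z": 0.0005, "wx": 0, "wy": 0, "wz": 0, "grip": 0.0},
    {"x": 0, "y": 0, "z": 0, "wx": 0, "wy": 0, "wz": 0, "grip": 0.0},
  ],
)

```text
clock: 36.55
eef_pos: [548.9, -170.9, 46.1]
eef_rot: [-3.142, -0.0, 1.265]
wrist_force: [0.0, -0.2, -0.3]
finger_gap: 17.1
```

play_rows(
  commands=[
    {"x": 0, "y": 0, "z": 0.0005, "wx": 0, "wy": 0, "wz": 0, "grip": 0.0},
    {"x": 0, "y": 0, "z": 0, "wx": 0, "wy": 0, "wz": 0, "grip": 0.0},
  ],
)

```text
clock: 36.8
eef_pos: [549.0, -170.9, 45.6]
eef_rot: [3.141, -0.0, 1.265]
wrist_force: [-0.3, 0.6, 0.4]
finger_gap: 16.8
```

play_rows(
  commands=[
    {"x": 0, "y": 0, "z": 0.0005, "wx": 0, "wy": 0, "wz": 0, "grip": 0.0},
    {"x": 0, "y": 0, "z": 0, "wx": 0, "wy": 0, "wz": 0, "grip": 0.0},
  ],
)

```text
clock: 37.05
eef_pos: [549.2, -171.0, 45.6]
eef_rot: [3.141, 0.0, 1.265]
wrist_force: [-1.2, 0.9, 5.0]
finger_gap: 16.7
```

play_rows(
  commands=[
    {"x": 0, "y": 0, "z": 0.0004, "wx": 0, "wy": 0, "wz": 0, "grip": 0.0},
    {"x": 0, "y": 0, "z": 0, "wx": 0, "wy": 0, "wz": 0, "grip": 0.0},
  ],
)

```text
clock: 37.3
eef_pos: [549.4, -171.0, 45.6]
eef_rot: [3.14, 0.0, 1.265]
wrist_force: [-2.0, 0.6, 8.9]
finger_gap: 16.6
```

Green is on the floor. Releasing and rising.

play_rows(
  commands=[
    {"x": 0, "y": 0, "z": -0.0007, "wx": 0, "wy": 0, "wz": 0, "grip": 0.22},
    {"x": 0, "y": 0, "z": 0, "wx": 0, "wy": 0, "wz": 0, "grip": 0.3},
    {"x": 0, "y": 0, "z": 0, "wx": 0, "wy": 0, "wz": 0, "grip": 0.5},
    {"x": 0, "y": 0, "z": 0, "wx": 0, "wy": 0, "wz": 0, "grip": 0.5},
    {"x": 0, "y": 0, "z": 0, "wx": 0, "wy": 0, "wz": 0, "grip": 0.5},
    {"x": 0, "y": 0, "z": -0.005, "wx": 0, "wy": 0, "wz": 0, "grip": 0.5},
    {"x": 0, "y": 0, "z": -0.015, "wx": 0, "wy": 0, "wz": 0, "grip": 0.5},
    {"x": 0, "y": 0, "z": -0.02, "wx": 0, "wy": 0, "wz": 0, "grip": 0.5},
    {"x": 0, "y": 0, "z": -0.02, "wx": 0, "wy": 0, "wz": 0, "grip": 0.5},
    {"x": 0, "y": 0, "z": -0.02, "wx": 0, "wy": 0, "wz": 0, "grip": 0.5},
    {"x": 0, "y": 0, "z": -0.004, "wx": 0, "wy": 0, "wz": -5, "grip": 0.5},
    {"x": 0, "y": 0, "z": 0, "wx": 0, "wy": 0, "wz": -10, "grip": 0.5},
    {"x": 0, "y": 0, "z": 0, "wx": 0, "wy": 0, "wz": 0, "grip": 0.5},
  ],
)

```text
clock: 38.92
eef_pos: [549.1, -170.9, 130.4]
eef_rot: [3.141, 0.0, 1.526]
wrist_force: [-0.1, 0.1, 0.1]
finger_gap: 46.8
```

```bash
python3 caps.py c|grep side; python3 -c "
from h import *
go((562,132.3,130),87.5)"
```

```text
side lilac 169 mid [724.3 -20.3 106. ] ext [432.1 834.6  28.2] ztop 115.1
side red 126 mid [ 532.7 -223.4  104.1] ext [16.6 16.9 24.5] ztop 115.0
side green 125 mid [ 548.8 -173.1  104.9] ext [16.3 16.2 24.5] ztop 115.5
clock 39.025 pos [ 549.  -170.9  129.9] gap 46.8 F [-0.7 -0.3  0.2] j [-0.37  0.39  1.5   0.    1.25 -0.32]
shift in present axes [ 3.035e+02 -1.500e+00 -1.000e-01] in goal axes [ 3.035e+02 -2.000e-01 -1.000e-01] turn deg (tool) [ 0.03  0.01 -0.23]
```

View pics/side_c.png

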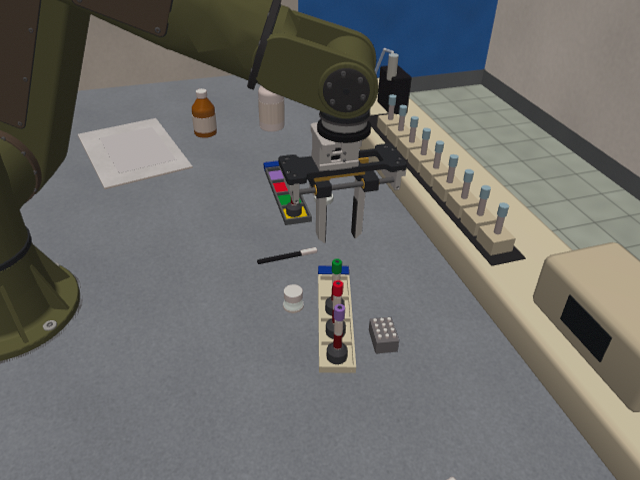

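Three tubes stand upright in the cream rack (caps at 339,312; 338,288; 337,266). Now yellow.

play_rows(
  commands=[
    {"x": 0.029, "y": 0, "z": 0, "wx": 0, "wy": 0, "wz": 0, "grip": 0.5},
    {"x": 0.029, "y": 0, "z": 0, "wx": 0, "wy": 0, "wz": 0, "grip": 0.5},
    {"x": 0.029, "y": 0, "z": 0, "wx": 0, "wy": 0, "wz": 0, "grip": 0.5},
    {"x": 0.029, "y": 0, "z": 0, "wx": 0, "wy": 0, "wz": 0, "grip": 0.5},
    {"x": 0.029, "y": 0, "z": 0, "wx": 0, "wy": 0, "wz": 0, "grip": 0.5},
    {"x": 0.029, "y": 0, "z": 0, "wx": 0, "wy": 0, "wz": 0, "grip": 0.5},
    {"x": 0.029, "y": 0, "z": 0, "wx": 0, "wy": 0, "wz": 0, "grip": 0.5},
    {"x": 0.029, "y": 0, "z": 0, "wx": 0, "wy": 0, "wz": 0, "grip": 0.5},
    {"x": 0.029, "y": 0, "z": 0, "wx": 0, "wy": 0, "wz": 0, "grip": 0.5},
    {"x": 0.02, "y": 0, "z": 0, "wx": 0, "wy": 0, "wz": 0, "grip": 0.5},
    {"x": 0.0125, "y": -0.001, "z": 0, "wx": 0, "wy": 0, "wz": 0, "grip": 0.5},
    {"x": 0.01, "y": 0, "z": 0, "wx": 0, "wy": 0, "wz": 0, "grip": 0.5},
    {"x": 0, "y": 0, "z": 0, "wx": 0, "wy": 0, "wz": 0, "grip": 0.5},
    {"x": 0, "y": 0, "z": 0, "wx": 0, "wy": 0, "wz": 0, "grip": 0.5},
  ],
)

```text
clock: 40.78
eef_pos: [561.2, 131.9, 129.3]
eef_rot: [-3.142, 0.0, 1.527]
wrist_force: [-0.4, -0.5, 0.9]
finger_gap: 46.7
```

```bash
python3 look.py w7; python3 -c "
from h import *
go((562,132.8,46.5),87.5)"
```

```text
clock 40.775 pos [561.2 131.9 129.3] gap 46.7 F [-0.4 -0.5  0.9] j [ 0.17  0.39  1.49 -0.    1.25  0.21]
shift in present axes [160.8   0.2  43.3] in goal axes [160.8   0.3  43.3] turn deg (tool) [-0.    0.01 -0.03]
yellow 635 mid [562.2 134.9 113.9] ext [16.  16.7 11.8]
clock 40.825 pos [561.2 131.8 129.3] gap 46.8 F [-0.5 -0.2  1.2] j [ 0.17  0.39  1.49 -0.    1.25  0.21]
shift in present axes [ 1.   0.8 82.8] in goal axes [ 1.   0.8 82.8] turn deg (tool) [-0.    0.01 -0.04]
```

play_rows(
  commands=[
    {"x": 0.001, "y": 0.001, "z": 0.016, "wx": 0, "wy": 0, "wz": 0, "grip": 0.5},
    {"x": 0, "y": 0, "z": 0.016, "wx": 0, "wy": 0, "wz": 0, "grip": 0.5},
    {"x": 0, "y": 0, "z": 0.016, "wx": 0, "wy": 0, "wz": 0, "grip": 0.5},
    {"x": 0, "y": 0, "z": 0.016, "wx": 0, "wy": 0, "wz": 0, "grip": 0.5},
    {"x": 0, "y": 0, "z": 0.011, "wx": 0, "wy": 0, "wz": 0, "grip": 0.5},
    {"x": 0, "y": 0, "z": 0.007, "wx": 0, "wy": 0, "wz": 0, "grip": 0.5},
    {"x": 0, "y": 0, "z": 0, "wx": 0, "wy": 0, "wz": 0, "grip": 0.35},
    {"x": 0, "y": 0, "z": 0, "wx": 0, "wy": 0, "wz": 0, "grip": 0.25},
    {"x": 0, "y": 0, "z": 0, "wx": 0, "wy": 0, "wz": 0, "grip": 0.2},
    {"x": 0, "y": 0, "z": 0, "wx": 0, "wy": 0, "wz": 0, "grip": 0.1},
    {"x": 0, "y": 0, "z": 0, "wx": 0, "wy": 0, "wz": 0, "grip": 0.0},
    {"x": 0, "y": 0, "z": 0, "wx": 0, "wy": 0, "wz": 0, "grip": 0.0},
    {"x": 0, "y": 0, "z": 0, "wx": 0, "wy": 0, "wz": 0, "grip": 0.0},
  ],
)

```text
clock: 42.45
eef_pos: [562.4, 133.4, 47.7]
eef_rot: [3.141, -0.0, 1.527]
wrist_force: [-0.8, -0.3, 5.5]
finger_gap: 16.7
```

play_rows(
  commands=[
    {"x": 0, "y": 0, "z": -0.004, "wx": 0, "wy": 0, "wz": 0, "grip": 0.0},
    {"x": 0, "y": 0, "z": -0.01, "wx": 0, "wy": 0, "wz": 0, "grip": 0.0},
    {"x": 0, "y": 0, "z": -0.02, "wx": 0, "wy": 0, "wz": 0, "grip": 0.0},
    {"x": 0, "y": 0, "z": -0.02, "wx": 0, "wy": 0, "wz": 0, "grip": 0.0},
    {"x": 0, "y": 0, "z": -0.02, "wx": 0, "wy": 0, "wz": 0, "grip": 0.0},
    {"x": 0, "y": 0, "z": -0.02, "wx": 0, "wy": 0, "wz": 0, "grip": 0.0},
    {"x": 0, "y": 0, "z": -0.02, "wx": 0, "wy": 0, "wz": 0, "grip": 0.0},
    {"x": 0, "y": 0, "z": -0.014, "wx": 0, "wy": 0, "wz": 0, "grip": 0.0},
    {"x": 0, "y": 0, "z": -0.006, "wx": 0, "wy": 0, "wz": 0, "grip": 0.0},
  ],
)

```text
clock: 43.58
eef_pos: [562.3, 133.4, 182.1]
eef_rot: [3.141, -0.0, 1.527]
wrist_force: [0.3, -1.1, -0.7]
finger_gap: 16.6
```

```bash
python3 held.py yellow; python3 -c "
from h import *
go((565.3,-119.8,181),72.5)"
```

```text
side cap 81 min [556.4 121.9 230.4] max [570.3 135.5 251.6]
side foot 179 min [547.3 114.6 141.7] max [577.4 138.  162. ]
[562.3 133.4 182.1]
clock 43.675 pos [562.2 133.4 181.6] gap 16.7 F [-0.8 -0.4 -1.1] j [0.17 0.35 1.42 0.   1.36 0.21]
shift in present axes [-252.8   14.1    0.6] in goal axes [-240.5   79.1    0.6] turn deg (tool) [ 2.0e-02 -1.0e-02  1.5e+01]
```

play_rows(
  commands=[
    {"x": -0.01, "y": 0.0013, "z": 0, "wx": 0, "wy": 0, "wz": 0, "grip": 0.0},
    {"x": -0.02, "y": 0.0013, "z": 0, "wx": 0, "wy": 0, "wz": 0, "grip": 0.0},
    {"x": -0.03, "y": 0.0013, "z": 0, "wx": 0, "wy": 0, "wz": 0, "grip": 0.0},
    {"x": -0.032, "y": 0.0013, "z": 0, "wx": 0, "wy": 0, "wz": 0, "grip": 0.0},
    {"x": -0.032, "y": 0.0013, "z": 0, "wx": 0, "wy": 0, "wz": 0, "grip": 0.0},
    {"x": -0.032, "y": 0.0013, "z": 0, "wx": 0, "wy": 0, "wz": 0, "grip": 0.0},
    {"x": -0.032, "y": 0.0013, "z": 0, "wx": 0, "wy": 0, "wz": 0, "grip": 0.0},
    {"x": -0.032, "y": 0.0013, "z": 0, "wx": 0, "wy": 0, "wz": 0, "grip": 0.0},
    {"x": -0.019, "y": 0.0013, "z": 0, "wx": 0, "wy": 0, "wz": 0, "grip": 0.0},
    {"x": -0.009, "y": 0.0013, "z": 0, "wx": 0, "wy": 0, "wz": 0, "grip": 0.0},
    {"x": -0.0045, "y": 0.0013, "z": 0, "wx": 0, "wy": 0, "wz": 0, "grip": 0.0},
    {"x": 0, "y": 0, "z": 0, "wx": 0, "wy": 0, "wz": 7.5, "grip": 0.0},
    {"x": 0, "y": 0, "z": 0, "wx": 0, "wy": 0, "wz": 7.5, "grip": 0.0},
    {"x": 0, "y": 0, "z": 0, "wx": 0, "wy": 0, "wz": 0, "grip": 0.0},
    {"x": 0, "y": 0, "z": 0, "wx": 0, "wy": 0, "wz": 0, "grip": 0.0},
  ],
)

```text
clock: 45.55
eef_pos: [565.5, -119.1, 181.3]
eef_rot: [3.142, -0.0, 1.269]
wrist_force: [0.6, 0.9, -0.5]
finger_gap: 16.6
```

```bash
python3 held.py yellow; python3 -c "
from h import *
go((565.3,-119.8,46.5),72.5)"
```

```text
side cap 133 min [ 556.1 -129.   229.2] max [ 574.  -115.3  251.7]
side foot 248 min [ 549.7 -137.7  140.8] max [ 580.  -113.5  161.1]
[ 565.5 -119.1  181.3]
clock 45.65 pos [ 565.5 -119.3  181.3] gap 16.8 F [0.2 0.8 0.4] j [-0.27  0.36  1.42 -0.    1.36  0.03]
shift in present axes [ -0.5  -0.  134.8] in goal axes [ -0.5  -0.  134.8] turn deg (tool) [-0.    0.    0.13]
```

play_rows(
  commands=[
    {"x": 0, "y": 0, "z": 0.008, "wx": 0, "wy": 0, "wz": 0, "grip": 0.0},
    {"x": 0, "y": 0, "z": 0.018, "wx": 0, "wy": 0, "wz": 0, "grip": 0.0},
    {"x": 0, "y": 0, "z": 0.018, "wx": 0, "wy": 0, "wz": 0, "grip": 0.0},
    {"x": 0, "y": 0, "z": 0.018, "wx": 0, "wy": 0, "wz": 0, "grip": 0.0},
    {"x": 0, "y": 0, "z": 0.018, "wx": 0, "wy": 0, "wz": 0, "grip": 0.0},
    {"x": 0, "y": 0, "z": 0.018, "wx": 0, "wy": 0, "wz": 0, "grip": 0.0},
    {"x": 0, "y": 0, "z": 0.015, "wx": 0, "wy": 0, "wz": 0, "grip": 0.0},
    {"x": 0, "y": 0, "z": 0.01, "wx": 0, "wy": 0, "wz": 0, "grip": 0.0},
    {"x": 0, "y": 0, "z": 0.006, "wx": 0, "wy": 0, "wz": 0, "grip": 0.0},
    {"x": 0, "y": 0, "z": 0.003, "wx": 0, "wy": 0, "wz": 0, "grip": 0.0},
    {"x": 0, "y": 0, "z": 0.0015, "wx": 0, "wy": 0, "wz": 0, "grip": 0.0},
    {"x": 0, "y": 0, "z": 0.0007, "wx": 0, "wy": 0, "wz": 0, "grip": 0.0},
    {"x": 0, "y": 0, "z": 0.0005, "wx": 0, "wy": 0, "wz": 0, "grip": 0.0},
    {"x": 0, "y": 0, "z": 0.0005, "wx": 0, "wy": 0, "wz": 0, "grip": 0.0},
    {"x": 0, "y": 0, "z": 0.0005, "wx": 0, "wy": 0, "wz": 0, "grip": 0.0},
    {"x": 0, "y": 0, "z": 0, "wx": 0, "wy": 0, "wz": 0, "grip": 0.0},
  ],
)

```text
clock: 47.65
eef_pos: [565.5, -119.6, 45.7]
eef_rot: [3.141, 0.0, 1.265]
wrist_force: [-0.6, -0.0, 0.1]
finger_gap: 16.8
```

play_rows(
  commands=[
    {"x": 0, "y": 0, "z": 0.0005, "wx": 0, "wy": 0, "wz": 0, "grip": 0.0},
    {"x": 0, "y": 0, "z": 0, "wx": 0, "wy": 0, "wz": 0, "grip": 0.0},
  ],
)

```text
clock: 47.9
eef_pos: [565.8, -119.6, 45.7]
eef_rot: [3.141, -0.0, 1.265]
wrist_force: [-1.1, 0.2, 5.6]
finger_gap: 16.9
```

Yellow is on the floor. I'll release, rise and back off so the cameras can see.

play_rows(
  commands=[
    {"x": 0, "y": 0, "z": -0.0004, "wx": 0, "wy": 0, "wz": 0, "grip": 0.22},
    {"x": 0, "y": 0, "z": 0, "wx": 0, "wy": 0, "wz": 0, "grip": 0.3},
    {"x": 0, "y": 0, "z": 0, "wx": 0, "wy": 0, "wz": 0, "grip": 0.5},
    {"x": 0, "y": 0, "z": 0, "wx": 0, "wy": 0, "wz": 0, "grip": 0.5},
    {"x": 0, "y": 0, "z": 0, "wx": 0, "wy": 0, "wz": 0, "grip": 0.5},
    {"x": 0, "y": 0, "z": -0.005, "wx": 0, "wy": 0, "wz": 0, "grip": 0.5},
    {"x": 0, "y": 0, "z": -0.015, "wx": 0, "wy": 0, "wz": 0, "grip": 0.5},
    {"x": 0, "y": 0, "z": -0.02, "wx": 0, "wy": 0, "wz": 0, "grip": 0.5},
    {"x": 0, "y": 0, "z": -0.02, "wx": 0, "wy": 0, "wz": 0, "grip": 0.5},
    {"x": 0, "y": 0, "z": -0.03, "wx": 0, "wy": 0, "wz": 0, "grip": 0.5},
    {"x": 0, "y": 0, "z": -0.03, "wx": 0, "wy": 0, "wz": 0, "grip": 0.5},
    {"x": 0.03, "y": 0, "z": 0, "wx": 0, "wy": 0, "wz": 0, "grip": 0.5},
    {"x": 0.03, "y": 0, "z": 0, "wx": 0, "wy": 0, "wz": 0, "grip": 0.5},
    {"x": 0.03, "y": 0, "z": 0, "wx": 0, "wy": 0, "wz": 0, "grip": 0.5},
    {"x": 0.03, "y": 0, "z": 0, "wx": 0, "wy": 0, "wz": 0, "grip": 0.5},
    {"x": 0.03, "y": 0, "z": 0, "wx": 0, "wy": 0, "wz": 0, "grip": 0.5},
    {"x": 0.03, "y": 0, "z": 0, "wx": 0, "wy": 0, "wz": 0, "grip": 0.5},
    {"x": 0.03, "y": 0, "z": 0, "wx": 0, "wy": 0, "wz": 0, "grip": 0.5},
    {"x": 0.03, "y": 0, "z": 0, "wx": 0, "wy": 0, "wz": 0, "grip": 0.5},
    {"x": 0, "y": 0, "z": 0, "wx": 0, "wy": 0, "wz": 0, "grip": 0.5},
  ],
)

```text
clock: 50.4
eef_pos: [637.7, 110.9, 166.3]
eef_rot: [3.141, -0.0, 1.268]
wrist_force: [1.0, -0.8, -0.5]
finger_gap: 47.1
```

```bash
python3 - <<'E'
from h import *
a=72.5;uy=np.array([np.cos(np.radians(a)),np.sin(np.radians(a))]);ux=np.array([uy[1],-uy[0]]);c0=np.array([540.9,-197.6])
print(manip.read_state()['eef_pos'])
for n in ("side","top"):
    p,d=manip.camera(n);d=d.astype(float);W=world(n,d)
    cv2.imwrite(f"pics/{n}_end.png",p[:,:,::-1])
    H,S,V=[x.astype(int) for x in cv2.split(cv2.cvtColor(p,cv2.COLOR_RGB2HSV))]
    for c,m in {'lilac':(H>125)&(H<150)&(S>60),'red':((H<6)|(H>174))&(S>150),'green':(H>50)&(H<75)&(S>120),'yellow':(H>22)&(H<33)&(S>150)}.items():
        w=W[m&(d>0)&(W[...,2]>90)&(W[...,2]<125)&(abs(W[...,0]-540)<60)&(abs(W[...,1]+200)<120)]
        if len(w)>15:
            r=np.c_[(w[:,:2]-c0)@ux,(w[:,:2]-c0)@uy]
            print(n,c,len(w),'rack x,y mid',((r.min(0)+r.max(0))/2).round(1),'ext',np.ptp(r,axis=0).round(1),'ztop',np.percentile(w[:,2],97).round(1))
    # feet (dark) from the cream rack
    q=W[...,:2]-c0; rx=q@ux; ry=q@uy
    dark=(V<90)&(d>0)&(abs(rx)<28)&(abs(ry)<108)&(W[...,2]>8)&(W[...,2]<30)
    for k in (81,27,-27,-81):
        m=dark&(abs(ry-k)<27)
        if m.sum()>10: print(n,k,'foot x',np.percentile(rx[m],[2,98]).round(1),'y',np.percentile(ry[m],[2,98]).round(1),'ztop',np.percentile(W[...,2][m],95).round(1))
E
```

```text
[637.74534812 110.93997179 166.32852355]
side lilac 159 rack x,y mid [  0.  -31.2] ext [ 15.2 120. ] ztop 115.4
side red 130 rack x,y mid [ -0.2 -26.3] ext [14.5 18.7] ztop 115.2
side green 123 rack x,y mid [ 0.1 26.5] ext [15.  18.9] ztop 115.7
side yellow 95 rack x,y mid [ 0.3 79.2] ext [15.4 16.3] ztop 115.8
side 81 foot x [-15.3  14. ] y [63.9 86.9] ztop 28.2
side 27 foot x [-16.1  14.7] y [11.1 34.8] ztop 28.7
side -27 foot x [-15.8  15.9] y [-42.3 -19.5] ztop 28.2
side -81 foot x [-15.2  14.9] y [-97.2 -72.6] ztop 28.5
top lilac 92 rack x,y mid [ -1.2 -79. ] ext [14.9 15.2] ztop 115.9
top red 51 rack x,y mid [ -1.9 -24.4] ext [14.6 13.3] ztop 115.7
top green 48 rack x,y mid [-1.3 28.5] ext [12.8 13.9] ztop 115.1
top 81 foot x [-16.9  10.4] y [69.3 96.7] ztop 28.7
top 27 foot x [-16.8  12.1] y [15.5 43.7] ztop 28.3
top -27 foot x [-16.4  12. ] y [-36.6  -9.5] ztop 28.5
top -81 foot x [-15.7  12.8] y [-89.6 -63.8] ztop 28.6
```

View pics/side_end.png

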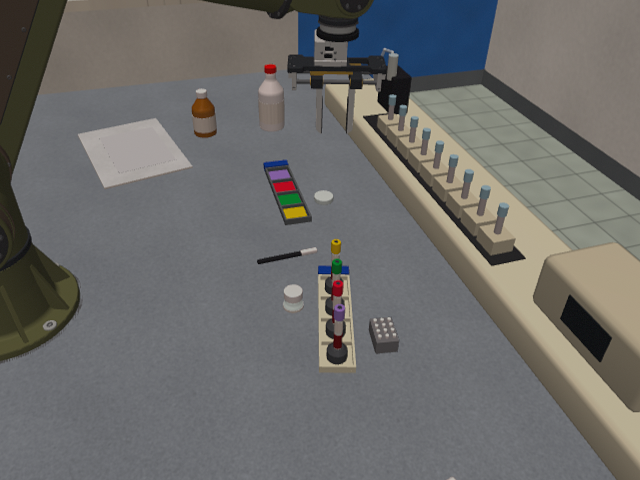

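View pics/top_end.png

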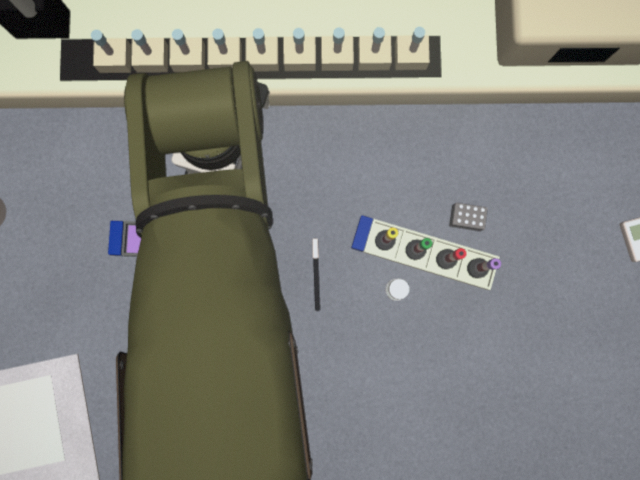

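From the blue end, the cream rack now holds yellow, green, red, lilac. All are upright and within about 3 mm of centre, with foot tops at about 28 mm (4+24), so they sit on the floor. The arm is clear, so I'm handing in.

```bash
python3 -c "
from h import *
s=manip.read_state();print(s['clock'],s['wrist_force'].round(1),abs(s['qd']).max())
print(manip.sign_off())"
```

```text
50.5 [-0.5  0.2 -0.9] 0.015585874977029221
the job is handed in; nothing more can be done
None
```

All four tubes now stand in the cream loading rack in reverse order. From its blue end they are yellow, green, red, lilac; the grey rack's order from its blue end was lilac, red, green, yellow. I handed the job in at 50.5 s of the 112 s allowed; sign-off gives no verdict.

**Last checks:**
- **Position:** both cameras put the tubes within about 3 mm of their pocket centres. The top camera gave no cap reading for yellow, so its cap was measured from the side only, and its foot from both.
- **Height:** cap tops are at about 115.5 mm and foot tops at about 28.5 mm, so all four stand on the pocket floor.
- **Setting down:** each tube was lowered in steps of 0.5 mm or less until it pressed with 6 to 9 N, then released. All four are upright.
- **Arm:** it is well clear of everything. The wrist force reads about zero.

**What went wrong or disagreed:**
- **First grasp:** the first try on lilac closed on air above the cap and touched nothing. The real fingertips were about 39.5 mm higher than the reported tool position. I measured that with two cameras and corrected for it on every later move.
- **First move:** the first call was refused because the rows left out some keys.
- **Lilac's rack position:** one final side-camera reading for the lilac cap (rack y of -31 mm) was a bad colour match, with an impossible 120 mm spread. The top camera (-79 mm) and both foot readings put it in the -81 mm pocket.

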